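# Tip the corn into the air fryer and start it

## Task

Pull the air fryer's drawer all the way out and put every piece of corn from the board into the metal tray; then carry the tray over and tip the corn out of its open end into the drawer. Once all the corn lies in the drawer, put the empty tray back upright on its cork mat and push the drawer fully shut, and after the drawer is shut press the orange start button all the way down. Leave the spice jar and the cup standing where they are.

Things in the scene. Friction and masses are not known exactly. Their poses are not given: they have to be found in the camera images.
- fryer_drawer (a joint): air fryer's basket drawer, open on top, in m: 0 fully shut, 0.16 fully out against its stop; may start slightly ajar. Slides level out of the fryer's front (fryer -x), resists with about 2.5 N plus 8 N per m/s and stays where left. Front panel 12 mm thick, 250 wide, top edge 135 mm above the counter
- fryer: air fryer, a black box 280 deep (x) x 270 wide (y) x 180 mm tall, fixed to the counter; origin at the centre of its underside, z up, its front (drawer side) looks to its own -x; front face 140 mm from the origin, so the drawer's inside begins at x = -0.14 - joint value in this frame
- drawer_grip (a point): grip point of the drawer's handle, moves with the drawer, 111 mm above the counter; axes as the fryer's. The handle is a grey straight bar sticking out 75 mm from the front panel along the fryer's -x, 26 wide (fryer y), 22 high (100 to 122 mm); this point lies 50 mm out from the panel. Can be pinched from above across its width
- basket (a point): centre of the drawer's inner floor, 25 mm above the counter, moves with the drawer; axes as the fryer's: inside reaches +-0.12 in x, +-0.105 in y, side walls (5 mm thick) up to 0.09 in z. With the drawer fully out the part not under the fryer's roof is x from -0.12 to 0.04 here
- start_button (a joint): travel of the fryer's start button in m, 0 up, 0.006 fully pressed; springs back; about 5 N
- start_button_top (a point): centre of the top face of the orange round start button (32 mm across, in a steel collar) on the fryer's top near its front; about 202 mm above the counter; pressed straight down
- tray: aluminium tray, open on top and open at its +x end (no wall there, things slide out over that end); origin at the centre of its underside, z up when upright; 250 (x) x 170 (y) mm, walls 45 mm high and 5 mm thick on both sides and at the -x end, floor 4 mm thick; 0.25 kg; corn slides out when tipped 45 degrees or more. A wooden bar bridges it across y above the middle
- tray_bar (a point): centre of the tray's wooden carrying bar: 14 mm thick (tray x), 160 long (tray y), 20 high, its centre 98 mm above the tray's underside (88 mm clear beneath); axes as the tray's. Pinch it from above across its 14 mm (with a firm grip)
- mat: cork mat, fixed, 270 x 190 x 3 mm, the tray's place; origin at the centre of its underside on the counter, long side along its x
- board: wooden chopping board, fixed, 240 x 200 x 12 mm; origin at the centre of its underside on the counter
- corn1: piece of corn cob, yellow, rigid, 64 mm long along its own y, eight-sided to the touch, 44 mm across its flats and 48 across its corners, 40 to 85 g; origin at its centre. Starts lying on a flat side on the board; 2 to 4 of the four are there, an absent one reads None
- corn2: piece of corn cob, yellow, rigid, 64 mm long along its own y, eight-sided to the touch, 44 mm across its flats and 48 across its corners, 40 to 85 g; origin at its centre. Starts lying on a flat side on the board; 2 to 4 of the four are there, an absent one reads None
- corn3: piece of corn cob, yellow, rigid, 64 mm long along its own y, eight-sided to the touch, 44 mm across its flats and 48 across its corners, 40 to 85 g; origin at its centre. Starts lying on a flat side on the board; 2 to 4 of the four are there, an absent one reads None
- corn4: piece of corn cob, yellow, rigid, 64 mm long along its own y, eight-sided to the touch, 44 mm across its flats and 48 across its corners, 40 to 85 g; origin at its centre. Starts lying on a flat side on the board; 2 to 4 of the four are there, an absent one reads None
- spice_jar: brown jar with black lid, 50 mm across, 75 tall; bystander, origin at its underside
- cup: white cup, 70 mm across, 80 tall; bystander, origin at its underside

How it is judged:
On the way, in this order (a step that is already met when the one before it is completed fails the run):
1. the drawer is fully out and every piece of corn is in the upright tray (value of joint fryer_drawer above 0.152 m and angle between tray's own z axis and vertical below 0.25 rad and x of corn1 in the frame of tray between -0.125 and 0.13 m and y of corn1 in the frame of tray between -0.085 and 0.085 m and z of corn1 in the frame of tray between 0 and 0.1 m and x of corn2 in the frame of tray between -0.125 and 0.13 m and y of corn2 in the frame of tray between -0.085 and 0.085 m and z of corn2 in the frame of tray between 0 and 0.1 m and x of corn3 in the frame of tray between -0.125 and 0.13 m and y of corn3 in the frame of tray between -0.085 and 0.085 m and z of corn3 in the frame of tray between 0 and 0.1 m and x of corn4 in the frame of tray between -0.125 and 0.13 m and y of corn4 in the frame of tray between -0.085 and 0.085 m and z of corn4 in the frame of tray between 0 and 0.1 m), for 0.2 s.
2. the tray is tipped above the open drawer (value of joint fryer_drawer above 0.152 m and angle between tray's own z axis and vertical above 0.35 rad and height (world z) of tray above 0.1 m and horizontal distance between tray_bar and basket below 0.25 m).
3. every piece of corn lies in the drawer (x of corn1 in the frame of basket between -0.125 and 0.125 m and y of corn1 in the frame of basket between -0.11 and 0.11 m and z of corn1 in the frame of basket between 0 and 0.11 m and x of corn2 in the frame of basket between -0.125 and 0.125 m and y of corn2 in the frame of basket between -0.11 and 0.11 m and z of corn2 in the frame of basket between 0 and 0.11 m and x of corn3 in the frame of basket between -0.125 and 0.125 m and y of corn3 in the frame of basket between -0.11 and 0.11 m and z of corn3 in the frame of basket between 0 and 0.11 m and x of corn4 in the frame of basket between -0.125 and 0.125 m and y of corn4 in the frame of basket between -0.11 and 0.11 m and z of corn4 in the frame of basket between 0 and 0.11 m), for 0.2 s.
4. the drawer is fully shut with the corn in it (all of step 3 and value of joint fryer_drawer below 0.005 m), for 0.2 s.
5. the start button is pressed all the way with the drawer shut (value of joint fryer_drawer below 0.005 m and value of joint start_button above 0.0045 m).
At the end, for the whole second after the job is handed in: The drawer is shut to within 5 mm with every piece of corn inside it; the tray stands upright at rest on its mat, its centre within 50 mm along and 40 mm across of the mat's centre; the button has been pressed after shutting and is released (all of step 4 and x of tray in the frame of mat between -0.05 and 0.05 m and y of tray in the frame of mat between -0.04 and 0.04 m and angle between tray's own z axis and vertical below 0.1 rad and height (world z) of tray below 0.01 m and linear speed of tray below 0.03 m/s and value of joint start_button below 0.003 m); the robot touches nothing.
It fails at once if a bystander is shoved more than 6 cm or knocked over (distance of any of spice_jar, cup from where it was at the start of the episode above 0.06 m or angle between any of spice_jar, cup's own z axis and vertical above 0.7 rad).
It fails at once if a piece of corn falls off the counter (height (world z) of any of corn1, corn2, corn3, corn4 below -0.05 m).
Of corn1, corn2, corn3, corn4 only 2 to 4 are there at a start; the rules pass over those that are not, and their reading is None.
At some moment in a run one of corn1, corn2, corn3, corn4 may be knocked a few centimetres aside while the robot is not near it.
It also fails if it takes over 210 s, if anything falls off the work surface, if the arm or the gripper's body presses on something with over 40 N, if the wrist force passes 120 N, or if a joint passes its speed limit or range.

## Robot

A 7-joint arm with a two-finger parallel gripper is mounted at the origin on the work surface. World frame = base frame: x ahead of the robot, y to its left, z up, the work surface at z = 0. Lengths are in m, angles in rad, forces in N, time in s.
With the tool pointing down it reaches from about 0.425 to 0.925 m from the base axis. Payload 6.8 kg.
Tool frame: the origin (TCP) lies on the centre line of the jaws, within the pads' length; the fingertips stand 19 mm ahead of it and the grasp point (between the pads) is the TCP (tcp_to_tips is the distance from the TCP to the fingertips, in m); x points along the fingers, y is the direction in which the jaws open and shut, and the axes are right-handed (so a half turn about x gives the same grasp; the last joint's range is limited). The gripper opens to 85 mm and grips with 20 to 120 N. Pads are 22 mm wide; open, the fingers measure 114 mm over their backs; the gripper's body (76 mm by 85 mm) begins 54 mm behind the grasp point. The pads swing forward as they close: fully open they stand 13 mm farther back than shut.
Start: joints at [1.024, 0.477, 0.022, 1.555, -0.011, 1.109, -0.083], TCP at [0.287, -0.611, 0.25] pointing down, gripper open.
Joint ranges: [-2.96, 2.96], [-0.34, 2.1], [-1.41, 1.46], [0.24, 2.44], [-1.37, 4.51], [0.17, 1.92], [-2.96, 2.96]. Speed limits (rad/s): [2.39, 2.39, 3.14, 3.14, 3.14, 3.14, 3.14].

## Interface

Orientations are given as a unit quaternion [w, x, y, z].
In Python, from station import get_obs, read_camera, hand_in, spot_in, cut_out, tcp_to_tips gives the robot as it stands.
- The arm moves only by the shell command python3 -m jog 'ROWS' [FORCE]. ROWS is JSON, a list of rows, each an object of numbers: "gripper": the closure, from 0 (fully open) to 1 (shut); "dx", "dy", "dz": the shift along the world's x, y, z in m; "rx", "ry", "rz": the turn, a rotation vector about the world's x, y, z in degrees. In form: [{"gripper": .., "dx": .., "dy": .., "dz": .., "rx": .., "ry": .., "rz": ..}, ...]. A call has 1 to 10 rows; each row is the pose to reach, as a shift and turn from the pose commanded when the call began; what a row does not reach only later rows make up. A row lasts 1/10 s, in which the tool goes at most 50 mm and 8.59 degrees, less where a joint would pass 70% of its speed; a pose out of reach is approached as far as the arm can. A call with a gripper value outside its range is refused whole. The fingers move at their own pace and stop on an object; FORCE is the grip in N (left out, the last holds). Time passes only in rows, so rows that repeat a pose let the fingers close. It gives the time, the measured TCP pose, the force and the opening at its end, in the units of the state.
- get_obs(): the state, without advancing time (a new reading comes with each control period).
- read_camera(name): name is "side" or "top"; returns a dict with "pixels" (384x512x3 uint8, blue, green, red), "range_z" (384x512 float32, m along the optical axis (not along the pixel's ray), 0 where there is no reading), "camera_matrix" (3x3 intrinsics, pixels), "cam_to_world" (4x4, takes a point from camera to world coordinates). Camera axes: x right, y down, z forward; pixel columns grow to the right and rows downward; lengths in m; the calibration is good to about 2 mm. A picture is of the moment at which its call begins.
- hand_in(): hands the job in, once; it reports no verdict.
Trained networks look in the newest picture that a camera, given by its name, has taken for a name from the list of things; names that differ only in an ending like _2 or _b are one class to them, and where a whole thing is asked for, a point or a joint stands for the part that bears it (a point fixed in the world has none). Each returns a list of dicts, best first, with "conf" (0 to 1); they miss things now and then, are a little off and sometimes report something else, mostly with a low value. They report only what shows in the picture. A call takes as long as a camera call.
- spot_in(camera, label): "box" ([centre column, centre row, width, height] in pixels, round what is visible of it).
- cut_out(camera, label): "mask" (384x512 bool, what is visible of it) and "box" ([centre column, centre row, width, height] in pixels, round what is visible of it).
The state is a dict: "t": time; "q": joint angles; "joint_vel": joint speeds; "joint_torque": joint torques, N m; "eef_pos": TCP position; "tool_rot": TCP orientation; "contact_force": force on the tool from outside, world axes, zero at the start; "torque": the same for the moment, N m; "gripper_width": opening from 0.0 (shut) to 1.0 (fully open).
Only numpy, scipy, OpenCV 4.12 (cv2) and the standard library are available. Lean on these libraries where they do the work, as an engineer would, in place of code of your own. Each camera call takes 0.05 s, during which the arm holds its last target. There are 200 camera calls.

## Working session

There is one attempt and no reset: what is moved stays moved. The work goes in short steps, Python scripts to look and compute and a shell command to move; the robot and the scene stay as the last step left them, time stands still between calls to the robot, and variables do not carry over. Pictures are saved under pics/ and viewed, about 12 in all and at most 16, crops included, and the job is handed in when it is done.

```bash
ls; mkdir -p pics
cat > h.py <<'E'
import numpy as np,cv2
from station import *
def pts(cam,d,mask):
    K=d["camera_matrix"];T=d["cam_to_world"];z=d["range_z"]
    v,u=np.nonzero(mask&(z>0));Z=z[v,u]
    P=np.stack([(u-K[0,2])*Z/K[0,0],(v-K[1,2])*Z/K[1,1],Z,np.ones_like(Z)])
    return (T@P)[:3].T,np.stack([u,v],1)
def cloud(d): return pts(None,d,np.ones(d["range_z"].shape,bool))
def rect(P):
    (c,s,a)=cv2.minAreaRect(P[:,:2].astype(np.float32)*1000)
    return np.round(c,1),np.round(s,1),round(a,1)
E
python3 - <<'E'
from h import *
for c in ["top","side"]:
    d=read_camera(c);cv2.imwrite(f"pics/a_{c}.png",d["pixels"])
    print(c,d["cam_to_world"].round(3).tolist(),d["camera_matrix"].tolist())
    for l in ["corn1","tray","tray_bar","mat","board","fryer","fryer_drawer","drawer_grip","start_button","spice_jar","cup"]:
        for r in cut_out(c,l)[:5]:
            if r["conf"]<.3: continue
            P,_=pts(c,d,r["mask"])
            if len(P)>4: print(l,round(r["conf"],2),np.round(r["box"]),"med",np.median(P,0).round(3),"z95",P[:,2].max().round(3),rect(P))
print(get_obs())
E
```

```text
pics
top [[-0.046, -0.976, 0.212, 0.289], [-0.999, 0.045, -0.01, 0.003], [0.001, -0.212, -0.977, 1.514], [0.0, 0.0, 0.0, 1.0]] [[491.6193208126939, 0.0, 256.18700532020426], [0.0, 491.6193208126939, 192.35183605781324], [0.0, 0.0, 1.0]]
corn1 0.89 [139. 255.  20.  20.] med [0.433 0.343 0.052] z95 0.067 (array([436.5, 345. ]), array([50.4, 64.1]), 15.6)
corn1 0.84 [108. 220.  27.  15.] med [0.545 0.443 0.051] z95 0.064 (array([550.4, 454.2]), array([83.4, 51.3]), 89.2)
corn1 0.8 [141. 217.  28.  20.] med [0.548 0.338 0.052] z95 0.065 (array([554.9, 340.6]), array([54.9, 66.7]), 7.5)
corn1 0.64 [106. 252.  24.  22.] med [0.444 0.448 0.052] z95 0.064 (array([445.9, 451. ]), array([46.4, 64.1]), 12.7)
tray 0.74 [212. 216.  67.  84.] med [0.541 0.127 0.008] z95 0.12 (array([548.3, 126.3]), array([253., 181.]), 3.0)
tray_bar 0.94 [214. 218.  61.  85.] med [0.541 0.127 0.008] z95 0.12 (array([548., 132.]), array([252.2, 186.5]), 2.6)
mat 0.58 [213. 217.  66.  89.] med [0.596 0.153 0.003] z95 0.052 (array([550.6, 128.4]), array([276.1, 193.1]), 2.3)
board 0.68 [126. 238.  70.  79.] med [0.48
[... 2882 characters left out ...]
, 303.6]), 2.6)
{'t': 1.2, 'q': array([ 1.02390923,  0.47700084,  0.0224015 ,  1.55540753, -0.01151642,
        1.10929072, -0.08313729]), 'joint_vel': array([ 0.00144642, -0.00041467,  0.00020705,  0.00037876, -0.00121462,
        0.00059639,  0.00030918]), 'joint_torque': array([-1.19271241e-03, -5.96322441e+01,  1.60585396e+00, -2.81539428e+01,
        1.25419194e-02,  1.70703614e-03,  4.32298532e-05]), 'eef_pos': array([ 0.28678339, -0.61106474,  0.25030418]), 'tool_rot': array([ 0.15387457,  0.69017393,  0.15386536, -0.69015072]), 'contact_force': array([ 0.71298789, -0.84539115, -0.4882852 ]), 'torque': array([-0.03462352,  0.00888656, -0.0356328 ]), 'gripper_width': 0.998767533363827}
```

View both.

View pics/a_top.png

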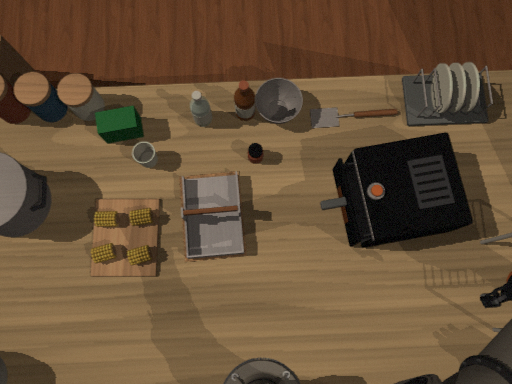

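View pics/a_side.png

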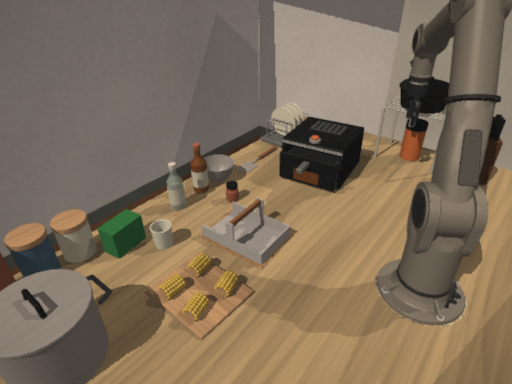

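Run:
```python
from h import *
from scipy.spatial.transform import Rotation as R
q=get_obs()["tool_rot"];M=R.from_quat([q[1],q[2],q[3],q[0]]).as_matrix();print("tool\n",M.round(2))
d=read_camera("top");P,_=cloud(d);s=read_camera("side");S,_=cloud(s)
def sel(P,lo,hi): return P[np.all((P>lo)&(P<hi),1)]
r=sel(P,[.3,-.65,.17],[.85,-.22,.19]);print("roof",rect(r),len(r))
for n,Q in (("top",P),("side",S)):
    h=sel(Q,[.45,-.3,.112],[.68,-.1,.13]);print(n,"handle",len(h),rect(h),h.min(0).round(3),h.max(0).round(3))
    b=sel(Q,[.4,0,.095],[.7,.25,.13]);print(n,"bar",rect(b),np.median(b[:,2]))
    w=sel(Q,[.38,0,.038],[.72,.25,.058]);print(n,"rim",rect(w),np.histogram(w[:,0],np.arange(.4,.7,.02)))
    bt=sel(Q,[.54,-.36,.198],[.6,-.31,.215]);print(n,"btn",bt.mean(0),rect(bt))
cut=[]
for D,Q,c in((d,P,"top"),(s,S,"side")):
  for k in cut_out(c,"corn1")[:6]:
    if k["conf"]<.3: continue
    X,_=pts(c,D,cv2.erode(k["mask"].astype(np.uint8),np.ones((2,2)))>0);X=X[(X[:,2]>.046)&(X[:,2]<.066)]
    print(c,"corn",len(X),X.mean(0).round(3),rect(X))
a=d["pixels"][150:280,80:420];cv2.imwrite("pics/b.png",cv2.resize(a,None,fx=2.3,fy=2.3,interpolation=cv2.INTER_CUBIC))
```

```text
tool
 [[ 0.    0.42 -0.91]
 [-0.   -0.91 -0.42]
 [-1.    0.   -0.  ]]
roof (array([ 579.8, -446.6]), array([270.6, 283.5]), 7.9) 9182
top handle 380 (array([ 566.6, -246.5]), array([100.1, 230. ]), 88.2) [ 0.45  -0.3    0.112] [ 0.68  -0.196  0.13 ]
top bar (array([546.3, 123.9]), array([ 30.5, 169.9]), 3.0) 0.10978641410025669
top rim (array([569.2, 103.5]), array([292.7, 214.2]), 2.2) (array([  6, 126,  29,  26,  23,  26,  19,   3,  11,  24,  25,  23,  21,
        16]), array([0.4 , 0.42, 0.44, 0.46, 0.48, 0.5 , 0.52, 0.54, 0.56, 0.58, 0.6 ,
       0.62, 0.64, 0.66, 0.68]))
top btn [ 0.56421176 -0.34060091  0.20224708] (array([ 564.3, -340.4]), array([26.8, 30.4]), 41.8)
side handle 289 (array([ 565.5, -241.9]), array([ 96.9, 229.6]), 89.1) [ 0.45  -0.292  0.112] [ 0.68  -0.193  0.13 ]
side bar (array([547.3, 124.8]), array([ 29.5, 174.7]), 2.4) 0.10674447775778628
side rim (array([568.7, 103.5]), array([292.2, 220.2]), 2.7) (array([  6, 120,  34,  27,  27,  28,  35,  42,  28,  14,  16,  25,  25,
        15]), array([0.4 , 0.42, 0.44, 0.46, 0.48, 0.5 , 0.52, 0.54, 0.56, 0.58, 0.6 ,
       0.62, 0.64, 0.66, 0.68]))
side btn [ 0.56206128 -0.33573779  0.20024547] (array([ 560.7, -333.1]), array([27.8, 26.4]), 34.4)
top corn 239 [0.547 0.442 0.053] (array([547. , 443.4]), array([59.1, 39.7]), 87.5)
top corn 248 [0.444 0.451 0.054] (array([443.4, 450.4]), array([40.2, 63.6]), 14.3)
top corn 228 [0.549 0.338 0.054] (array([548.2, 337.8]), array([38.9, 61. ]), 5.7)
top corn 240 [0.433 0.341 0.054] (array([432.5, 341.8]), array([38.2, 60.3]), 16.3)
side corn 192 [0.429 0.352 0.052] (array([429.5, 348.3]), array([35.2, 62.8]), 14.8)
side corn 149 [0.544 0.347 0.052] (array([544.8, 344.7]), array([26.9, 60.2]), 7.9)
side corn 230 [0.44  0.46  0.052] (array([444.3, 458.6]), array([35.8, 58. ]), 16.3)
side corn 184 [0.542 0.45  0.052] (array([543.3, 449.5]), array([28.2, 62.2]), 0.9)
```

View pics/b.png

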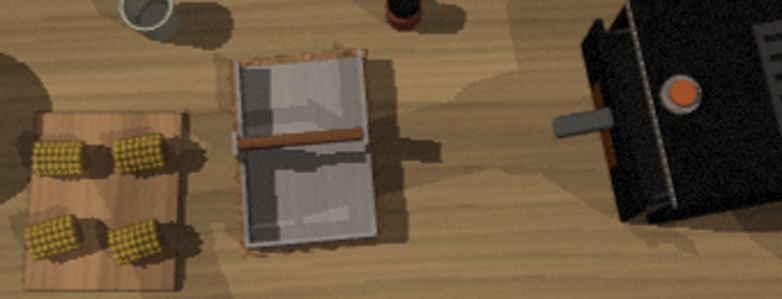

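```bash
python3 -m jog '[{"gripper":0,"dz":0.05},{"gripper":0,"dx":0.262,"dy":0.39,"dz":0.05,"rz":73},{"gripper":0,"dx":0.262,"dy":0.39,"dz":0.05,"rz":73},{"gripper":0,"dx":0.262,"dy":0.39,"dz":0.05,"rz":73},{"gripper":0,"dx":0.262,"dy":0.39,"dz":0.05,"rz":73},{"gripper":0,"dx":0.262,"dy":0.39,"dz":0.05,"rz":73},{"gripper":0,"dx":0.262,"dy":0.39,"dz":0.05,"rz":73},{"gripper":0,"dx":0.262,"dy":0.39,"dz":0.05,"rz":73},{"gripper":0,"dx":0.262,"dy":0.39,"dz":0.05,"rz":73},{"gripper":0,"dx":0.262,"dy":0.39,"dz":0.05,"rz":73}]' 40
```

```text
$[0]: bad value
```

```bash
python3 -m jog '[{"gripper":0,"dx":0,"dy":0,"dz":0.05,"rx":0,"ry":0,"rz":0}]' 40
```

```text
t: 1.5
eef_pos: [0.2852, -0.6076, 0.2934]
tool_rot: [-0.149, -0.689, -0.159, 0.692]
contact_force: [0.0, -0.7, -0.8]
gripper_width: 0.999
```

```bash
python3 -m jog '[{"gripper":0,"dx":0.262,"dy":0.39,"dz":0,"rx":0,"ry":0,"rz":73},{"gripper":0,"dx":0.262,"dy":0.39,"dz":0,"rx":0,"ry":0,"rz":73},{"gripper":0,"dx":0.262,"dy":0.39,"dz":0,"rx":0,"ry":0,"rz":73},{"gripper":0,"dx":0.262,"dy":0.39,"dz":0,"rx":0,"ry":0,"rz":73},{"gripper":0,"dx":0.262,"dy":0.39,"dz":0,"rx":0,"ry":0,"rz":73},{"gripper":0,"dx":0.262,"dy":0.39,"dz":0,"rx":0,"ry":0,"rz":73},{"gripper":0,"dx":0.262,"dy":0.39,"dz":0,"rx":0,"ry":0,"rz":73},{"gripper":0,"dx":0.262,"dy":0.39,"dz":0,"rx":0,"ry":0,"rz":73},{"gripper":0,"dx":0.262,"dy":0.39,"dz":0,"rx":0,"ry":0,"rz":73},{"gripper":0,"dx":0.262,"dy":0.39,"dz":0,"rx":0,"ry":0,"rz":73}]'; python3 -c "
from station import *;print(get_obs()['q'].round(3))"
```

```text
t: 2.5
eef_pos: [0.5515, -0.215, 0.3008]
tool_rot: [0.536, 0.462, 0.536, -0.46]
contact_force: [-0.0, -0.1, 1.0]
gripper_width: 0.994
[ 0.582  0.326 -0.398  1.68   0.133  1.161  0.301]
```

```bash
python3 -m jog '[{"gripper":0,"dx":0,"dy":0,"dz":-0.05,"rx":0,"ry":0,"rz":0},{"gripper":0,"dx":0,"dy":0,"dz":-0.1,"rx":0,"ry":0,"rz":0},{"gripper":0,"dx":0,"dy":0,"dz":-0.14,"rx":0,"ry":0,"rz":0},{"gripper":0,"dx":0,"dy":0,"dz":-0.17,"rx":0,"ry":0,"rz":0},{"gripper":0,"dx":0,"dy":0,"dz":-0.189,"rx":0,"ry":0,"rz":0},{"gripper":0,"dx":0,"dy":0,"dz":-0.189,"rx":0,"ry":0,"rz":0},{"gripper":1,"dx":0,"dy":0,"dz":-0.189,"rx":0,"ry":0,"rz":0},{"gripper":1,"dx":0,"dy":0,"dz":-0.189,"rx":0,"ry":0,"rz":0},{"gripper":1,"dx":0,"dy":0,"dz":-0.189,"rx":0,"ry":0,"rz":0},{"gripper":1,"dx":0,"dy":0,"dz":-0.189,"rx":0,"ry":0,"rz":0}]' 40;python3 -m jog '[{"gripper":1,"dx":0,"dy":0,"dz":0,"rx":0,"ry":0,"rz":0},{"gripper":1,"dx":0,"dy":0,"dz":0,"rx":0,"ry":0,"rz":0},{"gripper":1,"dx":0,"dy":0,"dz":0,"rx":0,"ry":0,"rz":0}]' 60
```

```text
t: 3.5
eef_pos: [0.5494, -0.2213, 0.1125]
tool_rot: [0.535, 0.464, 0.534, -0.463]
contact_force: [0.2, -1.1, -0.6]
gripper_width: 0.328
t: 3.8
eef_pos: [0.55, -0.2212, 0.1126]
tool_rot: [0.535, 0.464, 0.533, -0.463]
contact_force: [-0.4, -0.3, 7.0]
gripper_width: 0.29
```

```bash
python3 -m jog '[{"gripper":1,"dx":-0.003,"dy":0.02,"dz":0,"rx":0,"ry":0,"rz":0},{"gripper":1,"dx":-0.005,"dy":0.04,"dz":0,"rx":0,"ry":0,"rz":0},{"gripper":1,"dx":-0.008,"dy":0.06,"dz":0,"rx":0,"ry":0,"rz":0},{"gripper":1,"dx":-0.011,"dy":0.08,"dz":0,"rx":0,"ry":0,"rz":0},{"gripper":1,"dx":-0.014,"dy":0.10,"dz":0,"rx":0,"ry":0,"rz":0},{"gripper":1,"dx":-0.016,"dy":0.115,"dz":0,"rx":0,"ry":0,"rz":0},{"gripper":1,"dx":-0.018,"dy":0.128,"dz":0,"rx":0,"ry":0,"rz":0},{"gripper":1,"dx":-0.018,"dy":0.132,"dz":0,"rx":0,"ry":0,"rz":0},{"gripper":1,"dx":-0.018,"dy":0.132,"dz":0,"rx":0,"ry":0,"rz":0}]' 60; python3 -m jog '[{"gripper":1,"dx":-0.001,"dy":0.005,"dz":0,"rx":0,"ry":0,"rz":0},{"gripper":1,"dx":-0.001,"dy":0.008,"dz":0,"rx":0,"ry":0,"rz":0},{"gripper":1,"dx":-0.001,"dy":0.008,"dz":0,"rx":0,"ry":0,"rz":0}]' 60
```

```text
t: 4.7
eef_pos: [0.5317, -0.0892, 0.1126]
tool_rot: [0.535, 0.463, 0.533, -0.463]
contact_force: [-1.0, -0.6, 9.5]
gripper_width: 0.293
t: 5.0
eef_pos: [0.5317, -0.0891, 0.1126]
tool_rot: [0.536, 0.463, 0.53, -0.466]
contact_force: [4.0, -19.7, 4.6]
gripper_width: 0.298
```

```bash
python3 -m jog '[{"gripper":0,"dx":0,"dy":-0.004,"dz":0,"rx":0,"ry":0,"rz":0},{"gripper":0,"dx":0,"dy":-0.004,"dz":0,"rx":0,"ry":0,"rz":0},{"gripper":0,"dx":0,"dy":-0.004,"dz":0,"rx":0,"ry":0,"rz":0},{"gripper":0,"dx":0,"dy":-0.004,"dz":0.05,"rx":0,"ry":0,"rz":0},{"gripper":0,"dx":0,"dy":-0.004,"dz":0.1,"rx":0,"ry":0,"rz":0},{"gripper":0,"dx":0,"dy":-0.004,"dz":0.15,"rx":0,"ry":0,"rz":0},{"gripper":0,"dx":0,"dy":-0.004,"dz":0.2,"rx":0,"ry":0,"rz":0},{"gripper":0,"dx":0,"dy":-0.004,"dz":0.22,"rx":0,"ry":0,"rz":0},{"gripper":0,"dx":0,"dy":-0.004,"dz":0.22,"rx":0,"ry":0,"rz":0}]' 60
python3 -m jog '[{"gripper":0,"dx":0,"dy":0,"dz":0,"rx":0,"ry":0,"rz":-90},{"gripper":0,"dx":0,"dy":0,"dz":0,"rx":0,"ry":0,"rz":-90},{"gripper":0,"dx":0,"dy":0,"dz":0,"rx":0,"ry":0,"rz":-90},{"gripper":0,"dx":0,"dy":0,"dz":0,"rx":0,"ry":0,"rz":-90},{"gripper":0,"dx":0,"dy":0,"dz":0,"rx":0,"ry":0,"rz":-90},{"gripper":0,"dx":0,"dy":0,"dz":0,"rx":0,"ry":0,"rz":-90},{"gripper":0,"dx":0,"dy":0,"dz":0,"rx":0,"ry":0,"rz":-90},{"gripper":0,"dx":0,"dy":0,"dz":0,"rx":0,"ry":0,"rz":-90},{"gripper":0,"dx":0,"dy":0,"dz":0,"rx":0,"ry":0,"rz":-90},{"gripper":0,"dx":0,"dy":0,"dz":0,"rx":0,"ry":0,"rz":-90}]'
python3 -m jog '[{"gripper":0,"dx":0,"dy":0,"dz":0,"rx":0,"ry":0,"rz":-4},{"gripper":0,"dx":0.018,"dy":-0.13,"dz":0,"rx":54,"ry":7.6,"rz":0},{"gripper":0,"dx":0.018,"dy":-0.13,"dz":0,"rx":54,"ry":7.6,"rz":0},{"gripper":0,"dx":0.018,"dy":-0.13,"dz":0,"rx":54,"ry":7.6,"rz":0},{"gripper":0,"dx":0.018,"dy":-0.13,"dz":0,"rx":54,"ry":7.6,"rz":0},{"gripper":0,"dx":0.018,"dy":-0.13,"dz":0,"rx":54,"ry":7.6,"rz":0},{"gripper":0,"dx":0.018,"dy":-0.13,"dz":0,"rx":54,"ry":7.6,"rz":0},{"gripper":0,"dx":0.018,"dy":-0.13,"dz":0,"rx":54,"ry":7.6,"rz":0},{"gripper":0,"dx":0.018,"dy":-0.13,"dz":0,"rx":54,"ry":7.6,"rz":0},{"gripper":0,"dx":0.018,"dy":-0.13,"dz":0,"rx":54,"ry":7.6,"rz":0}]'
cat >> h.py <<'E'
from scipy.spatial.transform import Rotation as R
def st():
    o=get_obs();q=o["tool_rot"];M=R.from_quat([q[1],q[2],q[3],q[0]]).as_matrix()
    print("t",o["t"],"pos",o["eef_pos"].round(4),"fingers",M[:,0].round(2),"jaw",M[:,1].round(2),"ang",np.degrees(np.arctan2(M[1,1],M[0,1])).round(1),"q",o["q"].round(2),"F",o["contact_force"].round(1),"w",round(o["gripper_width"]*85,1))
E
python3 -c "from h import *;st()"
```

```text
t: 5.9
eef_pos: [0.5314, -0.084, 0.3351]
tool_rot: [0.536, 0.464, 0.533, -0.462]
contact_force: [0.4, -0.1, -0.2]
gripper_width: 1.001
t: 6.9
eef_pos: [0.5289, -0.0843, 0.3294]
tool_rot: [-0.073, -0.702, -0.074, 0.704]
contact_force: [-0.4, -0.2, 0.7]
gripper_width: 0.997
t: 7.9
eef_pos: [0.5478, -0.2143, 0.3303]
tool_rot: [0.257, -0.614, -0.391, 0.636]
contact_force: [0.2, 0.5, 0.0]
gripper_width: 1.001
t 7.9 pos [ 0.5478 -0.2143  0.3303] fingers [-0.11  0.81 -0.58] jaw [ 0.15 -0.56 -0.81] ang -74.9 q [ 0.73  0.65 -0.24  1.39 -0.58  1.74 -0.77] F [0.2 0.5 0. ] w 85.1
```

```bash
python3 -m jog '[{"gripper":0,"dx":-0.018,"dy":0.13,"dz":0,"rx":-54,"ry":-7.6,"rz":0},{"gripper":0,"dx":-0.018,"dy":0.13,"dz":0,"rx":-54,"ry":-7.6,"rz":0},{"gripper":0,"dx":-0.018,"dy":0.13,"dz":0,"rx":-54,"ry":-7.6,"rz":0},{"gripper":0,"dx":-0.018,"dy":0.13,"dz":0,"rx":-54,"ry":-7.6,"rz":0},{"gripper":0,"dx":-0.018,"dy":0.13,"dz":0,"rx":-54,"ry":-7.6,"rz":0},{"gripper":0,"dx":-0.018,"dy":0.13,"dz":0,"rx":-54,"ry":-7.6,"rz":0},{"gripper":0,"dx":-0.018,"dy":0.13,"dz":0,"rx":-54,"ry":-7.6,"rz":0},{"gripper":0,"dx":-0.018,"dy":0.13,"dz":0,"rx":-54,"ry":-7.6,"rz":0},{"gripper":0,"dx":-0.018,"dy":0.13,"dz":0,"rx":-54,"ry":-7.6,"rz":0}]' 60
python3 -m jog '[{"gripper":0,"dx":0.018,"dy":0.425,"dz":-0.15,"rx":0,"ry":0,"rz":85},{"gripper":0,"dx":0.018,"dy":0.425,"dz":-0.15,"rx":0,"ry":0,"rz":85},{"gripper":0,"dx":0.018,"dy":0.425,"dz":-0.15,"rx":0,"ry":0,"rz":85},{"gripper":0,"dx":0.018,"dy":0.425,"dz":-0.15,"rx":0,"ry":0,"rz":85},{"gripper":0,"dx":0.018,"dy":0.425,"dz":-0.15,"rx":0,"ry":0,"rz":85},{"gripper":0,"dx":0.018,"dy":0.425,"dz":-0.15,"rx":0,"ry":0,"rz":85},{"gripper":0,"dx":0.018,"dy":0.425,"dz":-0.15,"rx":0,"ry":0,"rz":85},{"gripper":0,"dx":0.018,"dy":0.425,"dz":-0.15,"rx":0,"ry":0,"rz":85},{"gripper":0,"dx":0.018,"dy":0.425,"dz":-0.15,"rx":0,"ry":0,"rz":85},{"gripper":0,"dx":0.018,"dy":0.425,"dz":-0.15,"rx":0,"ry":0,"rz":85}]'
python3 -m jog '[{"gripper":0,"dx":0,"dy":0,"dz":0,"rx":0,"ry":0,"rz":0}]'
python3 -c "from h import *;st()"
```

```text
t: 8.8
eef_pos: [0.5296, -0.0844, 0.3322]
tool_rot: [0.076, 0.704, 0.076, -0.702]
contact_force: [0.3, 0.2, -0.5]
gripper_width: 1.0
t: 9.8
eef_pos: [0.5451, 0.346, 0.1787]
tool_rot: [0.531, 0.464, 0.536, -0.465]
contact_force: [0.2, -0.6, -0.0]
gripper_width: 1.003
t: 9.9
eef_pos: [0.5478, 0.3401, 0.1799]
tool_rot: [0.53, 0.467, 0.531, -0.468]
contact_force: [1.3, -0.8, -1.0]
gripper_width: 1.001
t 9.9 pos [0.5478 0.3401 0.1799] fingers [-0.  0. -1.] jaw [ 0.99  0.13 -0.  ] ang 7.3 q [-0.22  0.57 -0.61  1.66  0.37  1.03 -0.82] F [ 1.3 -0.8 -1. ] w 85.1
```

```bash
python3 -m jog '[{"gripper":0,"dx":0,"dy":0.001,"dz":-0.05,"rx":0,"ry":0,"rz":0},{"gripper":0,"dx":0,"dy":0.001,"dz":-0.1,"rx":0,"ry":0,"rz":0},{"gripper":0,"dx":0,"dy":0.001,"dz":-0.13,"rx":0,"ry":0,"rz":0},{"gripper":0,"dx":0,"dy":0.001,"dz":-0.144,"rx":0,"ry":0,"rz":0},{"gripper":0,"dx":0,"dy":0.001,"dz":-0.144,"rx":0,"ry":0,"rz":0},{"gripper":1,"dx":0,"dy":0.001,"dz":-0.144,"rx":0,"ry":0,"rz":0},{"gripper":1,"dx":0,"dy":0.001,"dz":-0.144,"rx":0,"ry":0,"rz":0},{"gripper":1,"dx":0,"dy":0.001,"dz":-0.144,"rx":0,"ry":0,"rz":0},{"gripper":1,"dx":0,"dy":0.001,"dz":-0.144,"rx":0,"ry":0,"rz":0},{"gripper":1,"dx":0,"dy":0.001,"dz":-0.144,"rx":0,"ry":0,"rz":0}]' 40
python3 -m jog '[{"gripper":1,"dx":0,"dy":0,"dz":0.03,"rx":0,"ry":0,"rz":0},{"gripper":1,"dx":0,"dy":0,"dz":0.08,"rx":0,"ry":0,"rz":0},{"gripper":1,"dx":0,"dy":0,"dz":0.13,"rx":0,"ry":0,"rz":0},{"gripper":1,"dx":0,"dy":0,"dz":0.17,"rx":0,"ry":0,"rz":0},{"gripper":1,"dx":0,"dy":0,"dz":0.17,"rx":0,"ry":0,"rz":0}]'
python3 -c "from h import *;st()"
```

```text
t: 10.9
eef_pos: [0.549, 0.3417, 0.0394]
tool_rot: [0.531, 0.469, 0.53, -0.467]
contact_force: [-0.0, -0.9, 7.4]
gripper_width: 0.507
t: 11.4
eef_pos: [0.5502, 0.3438, 0.2149]
tool_rot: [0.531, 0.472, 0.529, -0.464]
contact_force: [-1.1, -0.6, 0.1]
gripper_width: 0.51
t 11.4 pos [0.5502 0.3438 0.2149] fingers [ 0.01  0.01 -1.  ] jaw [0.99 0.13 0.01] ang 7.2 q [-0.21  0.54 -0.63  1.63  0.35  1.07 -0.81] F [-1.1 -0.6  0.1] w 43.4
```

```bash
python3 -m jog '[{"gripper":1,"dx":0.068,"dy":-0.2515,"dz":0,"rx":0,"ry":0,"rz":-5},{"gripper":1,"dx":0.068,"dy":-0.2515,"dz":0,"rx":0,"ry":0,"rz":-5},{"gripper":1,"dx":0.068,"dy":-0.2515,"dz":0,"rx":0,"ry":0,"rz":-5},{"gripper":1,"dx":0.068,"dy":-0.2515,"dz":0,"rx":0,"ry":0,"rz":-5},{"gripper":1,"dx":0.068,"dy":-0.2515,"dz":0,"rx":0,"ry":0,"rz":-5},{"gripper":1,"dx":0.068,"dy":-0.2515,"dz":0,"rx":0,"ry":0,"rz":-5},{"gripper":1,"dx":0.068,"dy":-0.2515,"dz":-0.05,"rx":0,"ry":0,"rz":-5},{"gripper":1,"dx":0.068,"dy":-0.2515,"dz":-0.1,"rx":0,"ry":0,"rz":-5},{"gripper":1,"dx":0.068,"dy":-0.2515,"dz":-0.13,"rx":0,"ry":0,"rz":-5},{"gripper":1,"dx":0.068,"dy":-0.2515,"dz":-0.13,"rx":0,"ry":0,"rz":-5}]'
python3 -m jog '[{"gripper":1,"dx":0,"dy":0,"dz":-0.025,"rx":0,"ry":0,"rz":0},{"gripper":1,"dx":0,"dy":0,"dz":-0.038,"rx":0,"ry":0,"rz":0},{"gripper":1,"dx":0,"dy":0,"dz":-0.038,"rx":0,"ry":0,"rz":0},{"gripper":0.3,"dx":0,"dy":0,"dz":-0.038,"rx":0,"ry":0,"rz":0},{"gripper":0.3,"dx":0,"dy":0,"dz":-0.038,"rx":0,"ry":0,"rz":0},{"gripper":0.3,"dx":0,"dy":0,"dz":-0.038,"rx":0,"ry":0,"rz":0},{"gripper":0.3,"dx":0,"dy":0,"dz":0.01,"rx":0,"ry":0,"rz":0},{"gripper":0.3,"dx":0,"dy":0,"dz":0.06,"rx":0,"ry":0,"rz":0},{"gripper":0.3,"dx":0,"dy":0,"dz":0.11,"rx":0,"ry":0,"rz":0},{"gripper":0.3,"dx":0,"dy":0,"dz":0.13,"rx":0,"ry":0,"rz":0}]'
python3 - <<'E'
from h import *
st()
for c in("top","side"):
  D=read_camera(c);cv2.imwrite(f"pics/c_{c}.png",D["pixels"])
  for k in cut_out(c,"corn1")[:6]:
    if k["conf"]<.3: continue
    X,_=pts(c,D,cv2.erode(k["mask"].astype(np.uint8),np.ones((2,2)))>0);X=X[(X[:,2]>.04)&(X[:,2]<.066)]
    print(c,"corn",round(k["conf"],2),len(X),rect(X))
E
```

```text
t: 12.4
eef_pos: [0.6122, 0.0888, 0.0727]
tool_rot: [0.508, 0.488, 0.511, -0.493]
contact_force: [-1.2, 0.2, -0.2]
gripper_width: 0.504
t: 13.4
eef_pos: [0.6176, 0.0905, 0.2133]
tool_rot: [0.511, 0.492, 0.508, -0.488]
contact_force: [0.9, 0.5, 0.5]
gripper_width: 0.702
t 13.4 pos [0.6176 0.0905 0.2133] fingers [ 0.01  0.   -1.  ] jaw [1.   0.04 0.01] ang 2.2 q [ 0.18  0.49 -0.58  1.69  0.3   1.04 -0.46] F [0.9 0.5 0.5] w 59.6
top corn 0.63 277 (array([546.2, 443.3]), array([41.4, 61.6]), 1.2)
top corn 0.58 266 (array([441.5, 450.6]), array([38.9, 62. ]), 12.6)
top corn 0.55 285 (array([432.7, 342.8]), array([42., 62.]), 13.1)
top corn 0.52 0 (array([0., 0.]), array([0., 0.]), 0.0)
side corn 0.86 307 (array([438.9, 456.2]), array([38.1, 60.9]), 10.5)
side corn 0.82 257 (array([429.7, 349.3]), array([38.5, 60.5]), 14.1)
side corn 0.81 255 (array([543. , 450.1]), array([62.1, 36.1]), 87.3)
```

View pics/c_side.png

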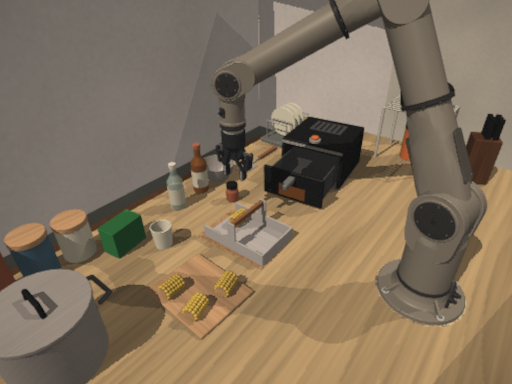

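```bash
python3 -m jog '[{"gripper":0,"dx":-0.071,"dy":0.357,"dz":0,"rx":0,"ry":0,"rz":-2.5},{"gripper":0,"dx":-0.071,"dy":0.357,"dz":0,"rx":0,"ry":0,"rz":-2.5},{"gripper":0,"dx":-0.071,"dy":0.357,"dz":0,"rx":0,"ry":0,"rz":-2.5},{"gripper":0,"dx":-0.071,"dy":0.357,"dz":0,"rx":0,"ry":0,"rz":-2.5},{"gripper":0,"dx":-0.071,"dy":0.357,"dz":0,"rx":0,"ry":0,"rz":-2.5},{"gripper":0,"dx":-0.071,"dy":0.357,"dz":0,"rx":0,"ry":0,"rz":-2.5},{"gripper":0,"dx":-0.071,"dy":0.357,"dz":0,"rx":0,"ry":0,"rz":-2.5},{"gripper":0,"dx":-0.071,"dy":0.357,"dz":0,"rx":0,"ry":0,"rz":-2.5},{"gripper":0,"dx":-0.071,"dy":0.357,"dz":-0.05,"rx":0,"ry":0,"rz":-2.5},{"gripper":0,"dx":-0.071,"dy":0.357,"dz":-0.1,"rx":0,"ry":0,"rz":-2.5}]'
python3 -m jog '[{"gripper":0,"dx":0,"dy":0,"dz":-0.03,"rx":0,"ry":0,"rz":0},{"gripper":0,"dx":0,"dy":0,"dz":-0.07,"rx":0,"ry":0,"rz":0},{"gripper":0,"dx":0,"dy":0,"dz":-0.07,"rx":0,"ry":0,"rz":0},{"gripper":1,"dx":0,"dy":0,"dz":-0.07,"rx":0,"ry":0,"rz":0},{"gripper":1,"dx":0,"dy":0,"dz":-0.07,"rx":0,"ry":0,"rz":0},{"gripper":1,"dx":0,"dy":0,"dz":-0.07,"rx":0,"ry":0,"rz":0},{"gripper":1,"dx":0,"dy":0,"dz":-0.07,"rx":0,"ry":0,"rz":0},{"gripper":1,"dx":0,"dy":0,"dz":-0.03,"rx":0,"ry":0,"rz":0},{"gripper":1,"dx":0,"dy":0,"dz":0.02,"rx":0,"ry":0,"rz":0},{"gripper":1,"dx":0,"dy":0,"dz":0.1,"rx":0,"ry":0,"rz":0}]' 40
python3 -m jog '[{"gripper":1,"dx":0,"dy":0,"dz":0.05,"rx":0,"ry":0,"rz":0},{"gripper":1,"dx":0,"dy":0,"dz":0.05,"rx":0,"ry":0,"rz":0}]'
python3 -c "from h import *;st()"
```

```text
t: 14.6
eef_pos: [0.5444, 0.4472, 0.1058]
tool_rot: [0.499, 0.501, 0.499, -0.501]
contact_force: [0.3, 0.2, -0.8]
gripper_width: 0.996
t: 15.6
eef_pos: [0.5445, 0.4461, 0.1793]
tool_rot: [-0.499, -0.501, -0.499, 0.501]
contact_force: [1.1, 0.5, -0.5]
gripper_width: 0.507
t: 15.8
eef_pos: [0.5471, 0.45, 0.2374]
tool_rot: [0.499, 0.507, 0.498, -0.496]
contact_force: [2.0, 0.1, -1.6]
gripper_width: 0.51
t 15.8 pos [0.5471 0.45   0.2374] fingers [ 0.01  0.01 -1.  ] jaw [ 1.   -0.01  0.01] ang -0.3 q [-0.39  0.61 -0.6   1.46  0.36  1.17 -1.04] F [ 2.   0.1 -1.6] w 43.4
```

```bash
python3 -m jog '[{"gripper":1,"dx":0.068,"dy":-0.281,"dz":0,"rx":0,"ry":0,"rz":2.5},{"gripper":1,"dx":0.068,"dy":-0.281,"dz":0,"rx":0,"ry":0,"rz":2.5},{"gripper":1,"dx":0.068,"dy":-0.281,"dz":0,"rx":0,"ry":0,"rz":2.5},{"gripper":1,"dx":0.068,"dy":-0.281,"dz":0,"rx":0,"ry":0,"rz":2.5},{"gripper":1,"dx":0.068,"dy":-0.281,"dz":0,"rx":0,"ry":0,"rz":2.5},{"gripper":1,"dx":0.068,"dy":-0.281,"dz":0,"rx":0,"ry":0,"rz":2.5},{"gripper":1,"dx":0.068,"dy":-0.281,"dz":-0.05,"rx":0,"ry":0,"rz":2.5},{"gripper":1,"dx":0.068,"dy":-0.281,"dz":-0.1,"rx":0,"ry":0,"rz":2.5},{"gripper":1,"dx":0.068,"dy":-0.281,"dz":-0.14,"rx":0,"ry":0,"rz":2.5},{"gripper":1,"dx":0.068,"dy":-0.281,"dz":-0.15,"rx":0,"ry":0,"rz":2.5}]'
python3 -m jog '[{"gripper":1,"dx":0,"dy":0,"dz":-0.025,"rx":0,"ry":0,"rz":0},{"gripper":1,"dx":0,"dy":0,"dz":-0.04,"rx":0,"ry":0,"rz":0},{"gripper":1,"dx":0,"dy":0,"dz":-0.04,"rx":0,"ry":0,"rz":0},{"gripper":0.3,"dx":0,"dy":0,"dz":-0.04,"rx":0,"ry":0,"rz":0},{"gripper":0.3,"dx":0,"dy":0,"dz":-0.04,"rx":0,"ry":0,"rz":0},{"gripper":0.3,"dx":0,"dy":0,"dz":-0.04,"rx":0,"ry":0,"rz":0},{"gripper":0.3,"dx":0,"dy":0,"dz":0.01,"rx":0,"ry":0,"rz":0},{"gripper":0.3,"dx":0,"dy":0,"dz":0.06,"rx":0,"ry":0,"rz":0},{"gripper":0.3,"dx":0,"dy":0,"dz":0.11,"rx":0,"ry":0,"rz":0},{"gripper":0.3,"dx":0,"dy":0,"dz":0.13,"rx":0,"ry":0,"rz":0}]'
python3 - <<'E'
from h import *
st()
for c in("top","side"):
  D=read_camera(c)
  for k in cut_out(c,"corn1")[:6]:
    if k["conf"]<.3: continue
    X,_=pts(c,D,cv2.erode(k["mask"].astype(np.uint8),np.ones((2,2)))>0);X=X[(X[:,2]>.04)&(X[:,2]<.066)]
    if len(X):print(c,"corn",round(k["conf"],2),len(X),rect(X))
E
```

```text
t: 16.8
eef_pos: [0.6097, 0.1638, 0.0729]
tool_rot: [0.508, 0.488, 0.511, -0.493]
contact_force: [-0.3, 0.4, 0.2]
gripper_width: 0.504
t: 17.8
eef_pos: [0.6149, 0.1668, 0.2138]
tool_rot: [0.511, 0.493, 0.508, -0.488]
contact_force: [0.7, 1.0, 0.4]
gripper_width: 0.7
t 17.8 pos [0.6149 0.1668 0.2138] fingers [ 0.01  0.   -1.  ] jaw [1.   0.04 0.01] ang 2.2 q [ 0.07  0.51 -0.6   1.66  0.32  1.06 -0.59] F [0.7 1.  0.4] w 59.5
top corn 0.9 288 (array([443.5, 450. ]), array([41.1, 61.2]), 11.1)
top corn 0.58 286 (array([432.2, 342.7]), array([42.6, 61.2]), 10.2)
side corn 0.97 331 (array([441.8, 454.9]), array([42.3, 64.5]), 12.6)
side corn 0.7 238 (array([426.3, 348.9]), array([34.5, 61.2]), 8.0)
side corn 0.51 75 (array([605.1, 172.3]), array([29.1, 52.2]), 8.1)
side corn 0.42 62 (array([607.7,  94.2]), array([59.8, 17.8]), 89.6)
```

```bash
python3 -m jog '[{"gripper":0,"dx":-0.182,"dy":0.18,"dz":0,"rx":0,"ry":0,"rz":10},{"gripper":0,"dx":-0.182,"dy":0.18,"dz":0,"rx":0,"ry":0,"rz":10},{"gripper":0,"dx":-0.182,"dy":0.18,"dz":0,"rx":0,"ry":0,"rz":10},{"gripper":0,"dx":-0.182,"dy":0.18,"dz":0,"rx":0,"ry":0,"rz":10},{"gripper":0,"dx":-0.182,"dy":0.18,"dz":0,"rx":0,"ry":0,"rz":10},{"gripper":0,"dx":-0.182,"dy":0.18,"dz":0,"rx":0,"ry":0,"rz":10},{"gripper":0,"dx":-0.182,"dy":0.18,"dz":0,"rx":0,"ry":0,"rz":10},{"gripper":0,"dx":-0.182,"dy":0.18,"dz":-0.05,"rx":0,"ry":0,"rz":10},{"gripper":0,"dx":-0.182,"dy":0.18,"dz":-0.1,"rx":0,"ry":0,"rz":10}]'
python3 -m jog '[{"gripper":0,"dx":0,"dy":0,"dz":-0.03,"rx":0,"ry":0,"rz":0},{"gripper":0,"dx":0,"dy":0,"dz":-0.07,"rx":0,"ry":0,"rz":0},{"gripper":0,"dx":0,"dy":0,"dz":-0.07,"rx":0,"ry":0,"rz":0},{"gripper":1,"dx":0,"dy":0,"dz":-0.07,"rx":0,"ry":0,"rz":0},{"gripper":1,"dx":0,"dy":0,"dz":-0.07,"rx":0,"ry":0,"rz":0},{"gripper":1,"dx":0,"dy":0,"dz":-0.07,"rx":0,"ry":0,"rz":0},{"gripper":1,"dx":0,"dy":0,"dz":-0.07,"rx":0,"ry":0,"rz":0},{"gripper":1,"dx":0,"dy":0,"dz":-0.03,"rx":0,"ry":0,"rz":0},{"gripper":1,"dx":0,"dy":0,"dz":0.02,"rx":0,"ry":0,"rz":0},{"gripper":1,"dx":0,"dy":0,"dz":0.07,"rx":0,"ry":0,"rz":0}]' 40
python3 -m jog '[{"gripper":1,"dx":0,"dy":0,"dz":0.05,"rx":0,"ry":0,"rz":0},{"gripper":1,"dx":0,"dy":0,"dz":0.05,"rx":0,"ry":0,"rz":0}]'
python3 -c "from h import *;st()"
```

```text
t: 18.9
eef_pos: [0.4333, 0.344, 0.1063]
tool_rot: [0.55, 0.446, 0.549, -0.444]
contact_force: [1.7, -0.3, -1.0]
gripper_width: 0.998
t: 19.9
eef_pos: [0.4304, 0.3452, 0.1795]
tool_rot: [0.55, 0.444, 0.55, -0.444]
contact_force: [1.6, -0.3, -1.0]
gripper_width: 0.506
t: 20.1
eef_pos: [0.4331, 0.3489, 0.2353]
tool_rot: [0.551, 0.449, 0.549, -0.439]
contact_force: [0.4, 0.2, -1.0]
gripper_width: 0.505
t 20.1 pos [0.4331 0.3489 0.2353] fingers [ 0.01  0.01 -1.  ] jaw [0.98 0.21 0.01] ang 12.2 q [-0.2   0.38 -0.74  1.83  0.3   1.03 -0.85] F [ 0.4  0.2 -1. ] w 42.9
```

```bash
python3 -m jog '[{"gripper":1,"dx":0.049,"dy":-0.262,"dz":0,"rx":0,"ry":0,"rz":-10},{"gripper":1,"dx":0.049,"dy":-0.262,"dz":0,"rx":0,"ry":0,"rz":-10},{"gripper":1,"dx":0.049,"dy":-0.262,"dz":0,"rx":0,"ry":0,"rz":-10},{"gripper":1,"dx":0.049,"dy":-0.262,"dz":0,"rx":0,"ry":0,"rz":-10},{"gripper":1,"dx":0.049,"dy":-0.262,"dz":0,"rx":0,"ry":0,"rz":-10},{"gripper":1,"dx":0.049,"dy":-0.262,"dz":0,"rx":0,"ry":0,"rz":-10},{"gripper":1,"dx":0.049,"dy":-0.262,"dz":-0.05,"rx":0,"ry":0,"rz":-10},{"gripper":1,"dx":0.049,"dy":-0.262,"dz":-0.1,"rx":0,"ry":0,"rz":-10},{"gripper":1,"dx":0.049,"dy":-0.262,"dz":-0.14,"rx":0,"ry":0,"rz":-10},{"gripper":1,"dx":0.049,"dy":-0.262,"dz":-0.15,"rx":0,"ry":0,"rz":-10}]'
python3 -m jog '[{"gripper":1,"dx":0,"dy":0,"dz":-0.025,"rx":0,"ry":0,"rz":0},{"gripper":1,"dx":0,"dy":0,"dz":-0.04,"rx":0,"ry":0,"rz":0},{"gripper":1,"dx":0,"dy":0,"dz":-0.04,"rx":0,"ry":0,"rz":0},{"gripper":0.3,"dx":0,"dy":0,"dz":-0.04,"rx":0,"ry":0,"rz":0},{"gripper":0.3,"dx":0,"dy":0,"dz":-0.04,"rx":0,"ry":0,"rz":0},{"gripper":0.3,"dx":0,"dy":0,"dz":-0.04,"rx":0,"ry":0,"rz":0},{"gripper":0.3,"dx":0,"dy":0,"dz":0.01,"rx":0,"ry":0,"rz":0},{"gripper":0.3,"dx":0,"dy":0,"dz":0.06,"rx":0,"ry":0,"rz":0},{"gripper":0.3,"dx":0,"dy":0,"dz":0.11,"rx":0,"ry":0,"rz":0},{"gripper":0.3,"dx":0,"dy":0,"dz":0.13,"rx":0,"ry":0,"rz":0}]'
python3 - <<'E'
from h import *
st()
for c in("top","side"):
  D=read_camera(c)
  for k in cut_out(c,"corn1")[:6]:
    if k["conf"]<.3: continue
    X,_=pts(c,D,cv2.erode(k["mask"].astype(np.uint8),np.ones((2,2)))>0);X=X[(X[:,2]>.04)&(X[:,2]<.066)]
    if len(X):print(c,"corn",round(k["conf"],2),len(X),rect(X))
E
```

```text
t: 21.1
eef_pos: [0.4769, 0.0826, 0.0741]
tool_rot: [0.508, 0.488, 0.511, -0.492]
contact_force: [-0.5, -0.1, -0.7]
gripper_width: 0.507
t: 22.1
eef_pos: [0.4824, 0.0844, 0.2129]
tool_rot: [0.511, 0.493, 0.508, -0.488]
contact_force: [-0.0, -0.2, -1.2]
gripper_width: 0.705
t 22.1 pos [0.4824 0.0844 0.2129] fingers [ 0.01  0.   -1.  ] jaw [1.   0.04 0.01] ang 2.2 q [ 0.26  0.28 -0.65  2.    0.21  0.92 -0.46] F [-0.  -0.2 -1.2] w 59.9
top corn 0.56 277 (array([442.6, 450.6]), array([39.9, 61.4]), 12.8)
top corn 0.56 91 (array([623.7, 170.6]), array([23.7, 50.1]), 4.3)
top corn 0.48 18 (array([630.2,  65.3]), array([20.5,  9.3]), 0.2)
side corn 0.74 69 (array([613.5, 173.9]), array([24.2, 57.1]), 5.1)
side corn 0.72 300 (array([436.8, 456.3]), array([37.2, 63.8]), 5.6)
side corn 0.69 115 (array([474.9,  86.9]), array([60.8, 28.2]), 87.1)
side corn 0.57 73 (array([620.8,  96.9]), array([22.6, 59.7]), 4.1)
```

```bash
python3 -m jog '[{"gripper":0,"dx":-0.038,"dy":0.369,"dz":0,"rx":0,"ry":0,"rz":10},{"gripper":0,"dx":-0.038,"dy":0.369,"dz":0,"rx":0,"ry":0,"rz":10},{"gripper":0,"dx":-0.038,"dy":0.369,"dz":0,"rx":0,"ry":0,"rz":10},{"gripper":0,"dx":-0.038,"dy":0.369,"dz":0,"rx":0,"ry":0,"rz":10},{"gripper":0,"dx":-0.038,"dy":0.369,"dz":0,"rx":0,"ry":0,"rz":10},{"gripper":0,"dx":-0.038,"dy":0.369,"dz":0,"rx":0,"ry":0,"rz":10},{"gripper":0,"dx":-0.038,"dy":0.369,"dz":0,"rx":0,"ry":0,"rz":10},{"gripper":0,"dx":-0.038,"dy":0.369,"dz":0,"rx":0,"ry":0,"rz":10},{"gripper":0,"dx":-0.038,"dy":0.369,"dz":-0.05,"rx":0,"ry":0,"rz":10},{"gripper":0,"dx":-0.038,"dy":0.369,"dz":-0.1,"rx":0,"ry":0,"rz":10}]'
python3 -m jog '[{"gripper":0,"dx":0,"dy":0,"dz":-0.03,"rx":0,"ry":0,"rz":0},{"gripper":0,"dx":0,"dy":0,"dz":-0.07,"rx":0,"ry":0,"rz":0},{"gripper":0,"dx":0,"dy":0,"dz":-0.07,"rx":0,"ry":0,"rz":0},{"gripper":1,"dx":0,"dy":0,"dz":-0.07,"rx":0,"ry":0,"rz":0},{"gripper":1,"dx":0,"dy":0,"dz":-0.07,"rx":0,"ry":0,"rz":0},{"gripper":1,"dx":0,"dy":0,"dz":-0.07,"rx":0,"ry":0,"rz":0},{"gripper":1,"dx":0,"dy":0,"dz":-0.07,"rx":0,"ry":0,"rz":0},{"gripper":1,"dx":0,"dy":0,"dz":-0.03,"rx":0,"ry":0,"rz":0},{"gripper":1,"dx":0,"dy":0,"dz":0.02,"rx":0,"ry":0,"rz":0},{"gripper":1,"dx":0,"dy":0,"dz":0.07,"rx":0,"ry":0,"rz":0}]' 40
python3 -m jog '[{"gripper":1,"dx":0,"dy":0,"dz":0.05,"rx":0,"ry":0,"rz":0},{"gripper":1,"dx":0,"dy":0,"dz":0.05,"rx":0,"ry":0,"rz":0}]'
python3 -c "from h import *;st()"
```

```text
t: 23.3
eef_pos: [0.4412, 0.4541, 0.1055]
tool_rot: [0.551, 0.444, 0.551, -0.443]
contact_force: [1.6, -0.4, 0.4]
gripper_width: 0.994
t: 24.3
eef_pos: [0.4415, 0.452, 0.1793]
tool_rot: [0.55, 0.444, 0.55, -0.444]
contact_force: [1.7, 0.6, -0.4]
gripper_width: 0.502
t: 24.5
eef_pos: [0.4436, 0.4562, 0.2362]
tool_rot: [0.551, 0.449, 0.55, -0.439]
contact_force: [0.2, 1.8, -0.3]
gripper_width: 0.504
t 24.5 pos [0.4436 0.4562 0.2362] fingers [ 0.01  0.01 -1.  ] jaw [0.98 0.21 0.01] ang 12.2 q [-0.38  0.52 -0.72  1.64  0.38  1.11 -0.99] F [ 0.2  1.8 -0.3] w 42.8
```

```bash
python3 -m jog '[{"gripper":1,"dx":0.035,"dy":-0.293,"dz":0,"rx":0,"ry":0,"rz":-10},{"gripper":1,"dx":0.035,"dy":-0.293,"dz":0,"rx":0,"ry":0,"rz":-10},{"gripper":1,"dx":0.035,"dy":-0.293,"dz":0,"rx":0,"ry":0,"rz":-10},{"gripper":1,"dx":0.035,"dy":-0.293,"dz":0,"rx":0,"ry":0,"rz":-10},{"gripper":1,"dx":0.035,"dy":-0.293,"dz":0,"rx":0,"ry":0,"rz":-10},{"gripper":1,"dx":0.035,"dy":-0.293,"dz":0,"rx":0,"ry":0,"rz":-10},{"gripper":1,"dx":0.035,"dy":-0.293,"dz":-0.05,"rx":0,"ry":0,"rz":-10},{"gripper":1,"dx":0.035,"dy":-0.293,"dz":-0.1,"rx":0,"ry":0,"rz":-10},{"gripper":1,"dx":0.035,"dy":-0.293,"dz":-0.14,"rx":0,"ry":0,"rz":-10},{"gripper":1,"dx":0.035,"dy":-0.293,"dz":-0.15,"rx":0,"ry":0,"rz":-10}]'
python3 -m jog '[{"gripper":1,"dx":0,"dy":0,"dz":-0.025,"rx":0,"ry":0,"rz":0},{"gripper":1,"dx":0,"dy":0,"dz":-0.04,"rx":0,"ry":0,"rz":0},{"gripper":1,"dx":0,"dy":0,"dz":-0.04,"rx":0,"ry":0,"rz":0},{"gripper":0.3,"dx":0,"dy":0,"dz":-0.04,"rx":0,"ry":0,"rz":0},{"gripper":0.3,"dx":0,"dy":0,"dz":-0.04,"rx":0,"ry":0,"rz":0},{"gripper":0.3,"dx":0,"dy":0,"dz":-0.04,"rx":0,"ry":0,"rz":0},{"gripper":0.3,"dx":0,"dy":0,"dz":0.01,"rx":0,"ry":0,"rz":0},{"gripper":0.3,"dx":0,"dy":0,"dz":0.06,"rx":0,"ry":0,"rz":0},{"gripper":0.3,"dx":0,"dy":0,"dz":0.11,"rx":0,"ry":0,"rz":0},{"gripper":0.3,"dx":0,"dy":0,"dz":0.14,"rx":0,"ry":0,"rz":0}]'
python3 -m jog '[{"gripper":0,"dx":0,"dy":-0.15,"dz":0.1,"rx":0,"ry":0,"rz":0},{"gripper":0,"dx":0,"dy":-0.15,"dz":0.1,"rx":0,"ry":0,"rz":0},{"gripper":0,"dx":0,"dy":-0.15,"dz":0.1,"rx":0,"ry":0,"rz":0},{"gripper":0,"dx":0,"dy":-0.15,"dz":0.1,"rx":0,"ry":0,"rz":0},{"gripper":0,"dx":0,"dy":-0.15,"dz":0.1,"rx":0,"ry":0,"rz":0}]'
python3 - <<'E'
from h import *
st()
def sel(P,lo,hi): return P[np.all((P>lo)&(P<hi),1)]
for c in("top","side"):
  D=read_camera(c);cv2.imwrite(f"pics/d_{c}.png",D["pixels"])
  P,_=cloud(D);b=sel(P,[.45,0,.095],[.65,.25,.13]);print(c,"bar",rect(b),np.median(b[:,2]))
  for k in cut_out(c,"corn1")[:6]:
    if k["conf"]<.3: continue
    X,_=pts(c,D,cv2.erode(k["mask"].astype(np.uint8),np.ones((2,2)))>0);X=X[(X[:,2]>.04)&(X[:,2]<.066)]
    if len(X):print(c,"corn",round(k["conf"],2),len(X),rect(X))
a=np.hstack([cv2.imread("pics/d_top.png")[150:280,80:420],cv2.imread("pics/d_side.png")[150:280,130:380]]);cv2.imwrite("pics/d.png",cv2.resize(a,(780,172)))
cv2.imwrite("pics/d.png",np.vstack([cv2.resize(cv2.imread("pics/d_top.png")[150:280,80:420],(700,268)),cv2.resize(cv2.imread("pics/d_side.png")[150:270,80:380],(700,280))]))
E
```

```text
t: 25.5
eef_pos: [0.474, 0.158, 0.074]
tool_rot: [0.509, 0.488, 0.511, -0.492]
contact_force: [-0.3, 0.5, 0.1]
gripper_width: 0.509
t: 26.5
eef_pos: [0.4784, 0.1604, 0.2221]
tool_rot: [0.511, 0.492, 0.508, -0.488]
contact_force: [0.3, -0.2, -0.3]
gripper_width: 0.702
t: 27.0
eef_pos: [0.4784, 0.0052, 0.3206]
tool_rot: [0.51, 0.493, 0.506, -0.491]
contact_force: [-0.2, 0.1, 0.2]
gripper_width: 1.004
t 27.0 pos [0.4784 0.0052 0.3206] fingers [ 0.01 -0.   -1.  ] jaw [1.   0.03 0.01] ang 1.8 q [ 0.44  0.13 -0.63  1.89  0.09  1.14 -0.19] F [-0.2  0.1  0.2] w 85.3
top bar (array([553.5, 144.9]), array([ 29. , 126.6]), 7.2) 0.10916099892169395
top corn 0.87 231 (array([620.6, 165.2]), array([39. , 61.8]), 5.0)
top corn 0.76 191 (array([478.1,  84.3]), array([53.8, 36.1]), 88.4)
top corn 0.56 242 (array([474. , 157.1]), array([40.5, 60.7]), 4.3)
top corn 0.52 93 (array([621.9, 109.3]), array([42.6, 26.6]), 5.6)
side bar (array([552.1, 123.7]), array([ 31.5, 173. ]), 4.2) 0.10685513002092983
side corn 0.69 123 (array([470.8, 162.5]), array([26.4, 59.8]), 3.2)
side corn 0.5 85 (array([475.1,  89.9]), array([24.5, 57.9]), 1.7)
side corn 0.45 321 (array([544.9, 126. ]), array([237.6, 171.5]), 3.4)
side corn 0.42 86 (array([616.9, 174.1]), array([28.7, 52.4]), 7.9)
```

View pics/d.png

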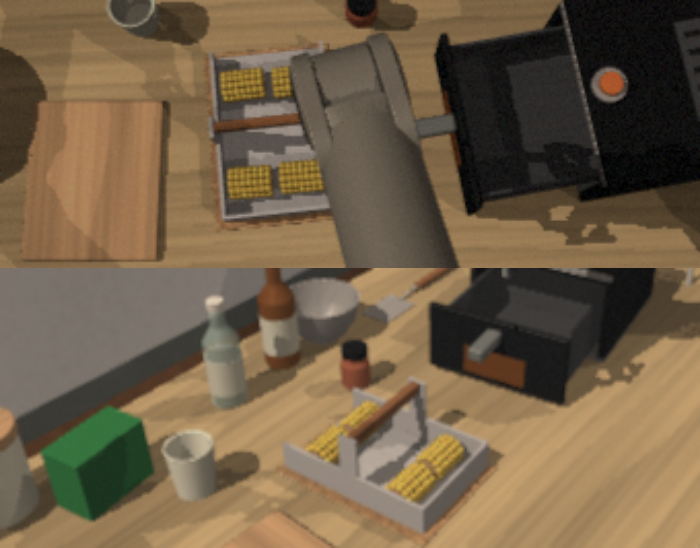

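```bash
python3 -m jog '[{"gripper":0,"dx":0.0745,"dy":0.1145,"dz":0,"rx":0,"ry":0,"rz":1.5},{"gripper":0,"dx":0.0745,"dy":0.1145,"dz":0,"rx":0,"ry":0,"rz":1.5},{"gripper":0,"dx":0.0745,"dy":0.1145,"dz":0,"rx":0,"ry":0,"rz":1.5},{"gripper":0,"dx":0.0745,"dy":0.1145,"dz":-0.04,"rx":0,"ry":0,"rz":1.5},{"gripper":0,"dx":0.0745,"dy":0.1145,"dz":-0.09,"rx":0,"ry":0,"rz":1.5},{"gripper":0,"dx":0.0745,"dy":0.1145,"dz":-0.14,"rx":0,"ry":0,"rz":1.5},{"gripper":0,"dx":0.0745,"dy":0.1145,"dz":-0.18,"rx":0,"ry":0,"rz":1.5},{"gripper":0,"dx":0.0745,"dy":0.1145,"dz":-0.205,"rx":0,"ry":0,"rz":1.5},{"gripper":0,"dx":0.0745,"dy":0.1145,"dz":-0.215,"rx":0,"ry":0,"rz":1.5},{"gripper":0,"dx":0.0745,"dy":0.1145,"dz":-0.215,"rx":0,"ry":0,"rz":1.5}]'
python3 -m jog '[{"gripper":0.6,"dx":0,"dy":0,"dz":0,"rx":0,"ry":0,"rz":0},{"gripper":0.7,"dx":0,"dy":0,"dz":0,"rx":0,"ry":0,"rz":0},{"gripper":1,"dx":0,"dy":0,"dz":0,"rx":0,"ry":0,"rz":0},{"gripper":1,"dx":0,"dy":0,"dz":0,"rx":0,"ry":0,"rz":0},{"gripper":1,"dx":0,"dy":0,"dz":0,"rx":0,"ry":0,"rz":0},{"gripper":1,"dx":0,"dy":0,"dz":0,"rx":0,"ry":0,"rz":0},{"gripper":1,"dx":0,"dy":0,"dz":0,"rx":0,"ry":0,"rz":0},{"gripper":1,"dx":0,"dy":0,"dz":0,"rx":0,"ry":0,"rz":0}]' 110
python3 -m jog '[{"gripper":1,"dx":0,"dy":0,"dz":0.003,"rx":0,"ry":0,"rz":0},{"gripper":1,"dx":0,"dy":0,"dz":0.008,"rx":0,"ry":0,"rz":0},{"gripper":1,"dx":0,"dy":0,"dz":0.015,"rx":0,"ry":0,"rz":0},{"gripper":1,"dx":0,"dy":0,"dz":0.03,"rx":0,"ry":0,"rz":0},{"gripper":1,"dx":0,"dy":0,"dz":0.03,"rx":0,"ry":0,"rz":0}]'
python3 -c "from h import *;st()"
```

```text
t: 28.2
eef_pos: [0.5501, 0.125, 0.1009]
tool_rot: [0.516, 0.482, 0.517, -0.484]
contact_force: [0.1, 0.1, 1.1]
gripper_width: 0.998
t: 29.0
eef_pos: [0.552, 0.1239, 0.1033]
tool_rot: [0.516, 0.484, 0.515, -0.483]
contact_force: [-0.1, -0.0, 5.4]
gripper_width: 0.144
t: 29.5
eef_pos: [0.5527, 0.1246, 0.1347]
tool_rot: [0.517, 0.485, 0.515, -0.482]
contact_force: [1.0, 0.0, -4.2]
gripper_width: 0.143
t 29.5 pos [0.5527 0.1246 0.1347] fingers [ 0.  0. -1.] jaw [1.   0.06 0.  ] ang 3.7 q [ 0.14  0.51 -0.61  1.89  0.38  0.86 -0.6 ] F [ 1.   0.  -4.2] w 12.1
```

```bash
python3 -m jog '[{"gripper":1,"dx":0,"dy":0,"dz":0.015,"rx":0,"ry":0,"rz":0},{"gripper":1,"dx":0,"dy":0,"dz":0.04,"rx":0,"ry":0,"rz":0},{"gripper":1,"dx":0,"dy":0,"dz":0.065,"rx":0,"ry":0,"rz":0},{"gripper":1,"dx":0,"dy":0,"dz":0.09,"rx":0,"ry":0,"rz":0},{"gripper":1,"dx":0,"dy":0,"dz":0.115,"rx":0,"ry":0,"rz":0},{"gripper":1,"dx":0,"dy":0,"dz":0.14,"rx":0,"ry":0,"rz":0},{"gripper":1,"dx":0,"dy":0,"dz":0.165,"rx":0,"ry":0,"rz":0},{"gripper":1,"dx":0,"dy":0,"dz":0.185,"rx":0,"ry":0,"rz":0},{"gripper":1,"dx":0,"dy":0,"dz":0.195,"rx":0,"ry":0,"rz":0},{"gripper":1,"dx":0,"dy":0,"dz":0.2,"rx":0,"ry":0,"rz":0}]'
python3 -m jog '[{"gripper":1,"dx":0,"dy":-0.005,"dz":0,"rx":0,"ry":0,"rz":-2},{"gripper":1,"dx":-0.002,"dy":-0.015,"dz":0,"rx":0,"ry":0,"rz":-6},{"gripper":1,"dx":-0.003,"dy":-0.028,"dz":0,"rx":0,"ry":0,"rz":-10.5},{"gripper":1,"dx":-0.004,"dy":-0.041,"dz":0,"rx":0,"ry":0,"rz":-15},{"gripper":1,"dx":-0.005,"dy":-0.054,"dz":0,"rx":0,"ry":0,"rz":-19.5},{"gripper":1,"dx":-0.006,"dy":-0.067,"dz":0,"rx":0,"ry":0,"rz":-24},{"gripper":1,"dx":-0.007,"dy":-0.08,"dz":0,"rx":0,"ry":0,"rz":-28.5},{"gripper":1,"dx":-0.008,"dy":-0.093,"dz":0,"rx":0,"ry":0,"rz":-33},{"gripper":1,"dx":-0.009,"dy":-0.106,"dz":0,"rx":0,"ry":0,"rz":-37.5},{"gripper":1,"dx":-0.01,"dy":-0.119,"dz":0,"rx":0,"ry":0,"rz":-42}]'
python3 -m jog '[{"gripper":1,"dx":-0.001,"dy":-0.013,"dz":0,"rx":0,"ry":0,"rz":-4.5},{"gripper":1,"dx":-0.002,"dy":-0.026,"dz":0,"rx":0,"ry":0,"rz":-9},{"gripper":1,"dx":-0.003,"dy":-0.039,"dz":0,"rx":0,"ry":0,"rz":-13.5},{"gripper":1,"dx":-0.004,"dy":-0.052,"dz":0,"rx":0,"ry":0,"rz":-18},{"gripper":1,"dx":-0.005,"dy":-0.065,"dz":0,"rx":0,"ry":0,"rz":-22.5},{"gripper":1,"dx":-0.006,"dy":-0.078,"dz":0,"rx":0,"ry":0,"rz":-27},{"gripper":1,"dx":-0.007,"dy":-0.09,"dz":0,"rx":0,"ry":0,"rz":-31.5},{"gripper":1,"dx":-0.008,"dy":-0.1,"dz":0,"rx":0,"ry":0,"rz":-36},{"gripper":1,"dx":-0.009,"dy":-0.107,"dz":0,"rx":0,"ry":0,"rz":-40},{"gripper":1,"dx":-0.0095,"dy":-0.11,"dz":0,"rx":0,"ry":0,"rz":-43.5}]'
python3 - <<'E'
from h import *
st()
D=read_camera("side");T=read_camera("top")
cv2.imwrite("pics/e.png",np.hstack([cv2.resize(D["pixels"][60:300,180:400],(390,425)),cv2.resize(T["pixels"][100:320,190:400],(390,425))]))
E
```

```text
t: 30.5
eef_pos: [0.5513, 0.1241, 0.3335]
tool_rot: [0.516, 0.484, 0.516, -0.483]
contact_force: [0.2, 0.9, -4.3]
gripper_width: 0.142
t: 31.5
eef_pos: [0.5404, 0.0038, 0.3308]
tool_rot: [-0.306, -0.636, -0.307, 0.638]
contact_force: [0.3, -1.0, -5.6]
gripper_width: 0.141
t: 32.5
eef_pos: [0.5307, -0.1065, 0.3307]
tool_rot: [-0.048, -0.704, -0.049, 0.707]
contact_force: [-0.6, -0.4, -4.7]
gripper_width: 0.143
t 32.5 pos [ 0.5307 -0.1065  0.3307] fingers [-0. -0. -1.] jaw [ 0.14 -0.99 -0.  ] ang -82.1 q [ 0.39  0.21 -0.36  1.75  0.08  1.19 -1.43] F [-0.6 -0.4 -4.7] w 12.2
```

View pics/e.png

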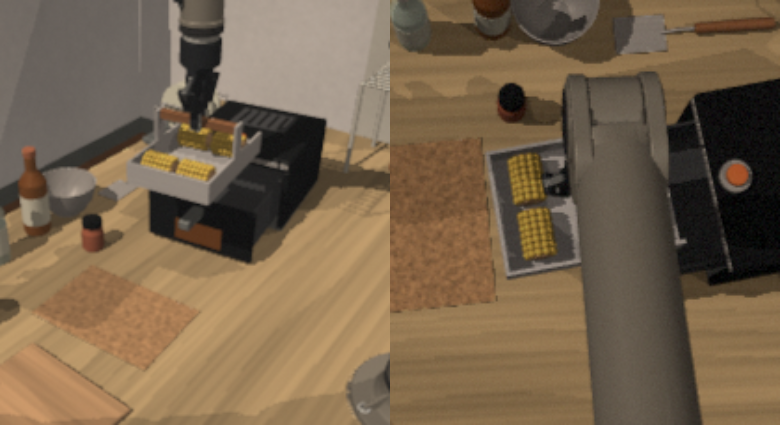

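```bash
python3 -m jog '[{"gripper":1,"dx":0.001,"dy":-0.01,"dz":-0.002,"rx":5.9,"ry":0.8,"rz":0},{"gripper":1,"dx":0.003,"dy":-0.023,"dz":-0.006,"rx":11.9,"ry":1.7,"rz":0},{"gripper":1,"dx":0.0045,"dy":-0.032,"dz":-0.011,"rx":15.8,"ry":2.2,"rz":0},{"gripper":1,"dx":0.006,"dy":-0.041,"dz":-0.016,"rx":19.8,"ry":2.8,"rz":0},{"gripper":1,"dx":0.0075,"dy":-0.053,"dz":-0.021,"rx":24.8,"ry":3.5,"rz":0},{"gripper":1,"dx":0.009,"dy":-0.065,"dz":-0.026,"rx":29.7,"ry":4.2,"rz":0},{"gripper":1,"dx":0.011,"dy":-0.078,"dz":-0.03,"rx":34.7,"ry":4.9,"rz":0},{"gripper":1,"dx":0.013,"dy":-0.091,"dz":-0.033,"rx":39.6,"ry":5.6,"rz":0},{"gripper":1,"dx":0.015,"dy":-0.105,"dz":-0.036,"rx":44.6,"ry":6.3,"rz":0},{"gripper":1,"dx":0.017,"dy":-0.119,"dz":-0.038,"rx":49.5,"ry":7,"rz":0}]'
python3 -m jog '[{"gripper":1,"dx":0.001,"dy":-0.013,"dz":0,"rx":5,"ry":0.7,"rz":0},{"gripper":1,"dx":0.001,"dy":-0.013,"dz":0,"rx":5,"ry":0.7,"rz":0},{"gripper":1,"dx":0.001,"dy":-0.013,"dz":0,"rx":5,"ry":0.7,"rz":0},{"gripper":1,"dx":0.001,"dy":-0.013,"dz":0,"rx":5,"ry":0.7,"rz":0},{"gripper":1,"dx":0.001,"dy":-0.013,"dz":0,"rx":5,"ry":0.7,"rz":0},{"gripper":1,"dx":0.001,"dy":-0.013,"dz":0,"rx":5,"ry":0.7,"rz":0},{"gripper":1,"dx":0.001,"dy":-0.013,"dz":0,"rx":5,"ry":0.7,"rz":0},{"gripper":1,"dx":0.001,"dy":-0.013,"dz":0,"rx":5,"ry":0.7,"rz":0},{"gripper":1,"dx":0.001,"dy":-0.013,"dz":0,"rx":5,"ry":0.7,"rz":0}]'
python3 - <<'E'
from h import *
st()
D=read_camera("side");T=read_camera("top")
cv2.imwrite("pics/f.png",np.hstack([cv2.resize(D["pixels"][60:300,180:400],(390,425)),cv2.resize(T["pixels"][100:320,230:440],(390,425))]))
E
```

```text
t: 33.6
eef_pos: [0.549, -0.2252, 0.2936]
tool_rot: [0.253, -0.619, -0.345, 0.659]
contact_force: [-0.1, 0.7, -1.7]
gripper_width: 0.14
t: 34.5
eef_pos: [0.5498, -0.237, 0.2944]
tool_rot: [0.281, -0.603, -0.371, 0.648]
contact_force: [-1.2, 0.5, -2.6]
gripper_width: 0.138
t 34.5 pos [ 0.5498 -0.237   0.2944] fingers [-0.11  0.81 -0.57] jaw [ 0.08 -0.57 -0.82] ang -81.7 q [ 0.83  0.72 -0.36  1.37 -0.5   1.7  -0.85] F [-1.2  0.5 -2.6] w 11.7
```

View pics/f.png

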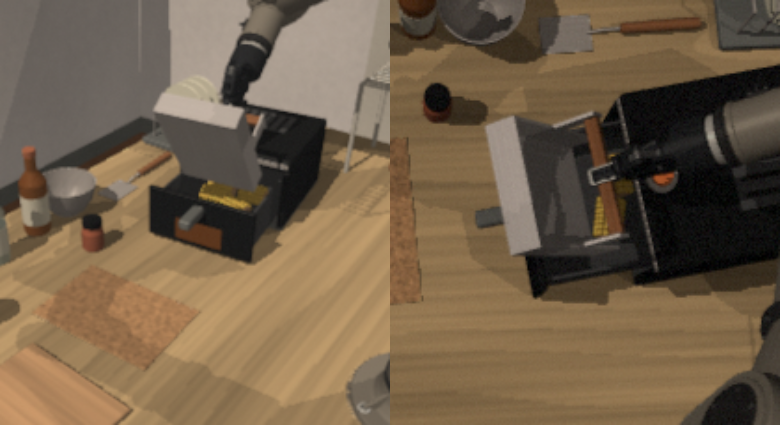

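```bash
python3 -m jog '[{"gripper":1,"dx":-0.002,"dy":0.01,"dz":0.03,"rx":0,"ry":0,"rz":0},{"gripper":1,"dx":-0.005,"dy":0.03,"dz":0.05,"rx":-5,"ry":-0.7,"rz":0},{"gripper":1,"dx":-0.01,"dy":0.07,"dz":0.06,"rx":-12,"ry":-1.7,"rz":0},{"gripper":1,"dx":-0.014,"dy":0.1,"dz":0.06,"rx":-20,"ry":-2.8,"rz":0},{"gripper":1,"dx":-0.018,"dy":0.132,"dz":0.06,"rx":-28,"ry":-3.9,"rz":0},{"gripper":1,"dx":-0.018,"dy":0.132,"dz":0.06,"rx":-36,"ry":-5.1,"rz":0},{"gripper":1,"dx":-0.018,"dy":0.132,"dz":0.06,"rx":-44,"ry":-6.2,"rz":0},{"gripper":1,"dx":-0.018,"dy":0.132,"dz":0.06,"rx":-54.5,"ry":-7.7,"rz":0},{"gripper":1,"dx":-0.018,"dy":0.132,"dz":0.06,"rx":-54.5,"ry":-7.7,"rz":0},{"gripper":1,"dx":-0.018,"dy":0.132,"dz":0.06,"rx":-54.5,"ry":-7.7,"rz":0}]'
python3 -m jog '[{"gripper":1,"dx":0.0195,"dy":0.229,"dz":0,"rx":0,"ry":0,"rz":85},{"gripper":1,"dx":0.0195,"dy":0.229,"dz":0,"rx":0,"ry":0,"rz":85},{"gripper":1,"dx":0.0195,"dy":0.229,"dz":0,"rx":0,"ry":0,"rz":85},{"gripper":1,"dx":0.0195,"dy":0.229,"dz":0,"rx":0,"ry":0,"rz":85},{"gripper":1,"dx":0.0195,"dy":0.229,"dz":0,"rx":0,"ry":0,"rz":85},{"gripper":1,"dx":0.0195,"dy":0.229,"dz":0,"rx":0,"ry":0,"rz":85},{"gripper":1,"dx":0.0195,"dy":0.229,"dz":0,"rx":0,"ry":0,"rz":85},{"gripper":1,"dx":0.0195,"dy":0.229,"dz":0,"rx":0,"ry":0,"rz":85},{"gripper":1,"dx":0.0195,"dy":0.229,"dz":0,"rx":0,"ry":0,"rz":85},{"gripper":1,"dx":0.0195,"dy":0.229,"dz":0,"rx":0,"ry":0,"rz":85}]'
python3 - <<'E'
from h import *
st()
for c in("top","side"):
  D=read_camera(c);cv2.imwrite(f"pics/g_{c}.png",D["pixels"])
  for k in cut_out(c,"corn1")[:6]:
    if k["conf"]<.3: continue
    X,_=pts(c,D,k["mask"]);X=X.mean(0);r=X[:2]-[.5798,-.4466];n=np.array([-.1375,.9905])
    print(c,"corn",round(k["conf"],2),X.round(3),"basket x",(.18-r@n).round(3),"y",(r@[.9905,.1375]).round(3),"z",(X[2]-.025).round(3))
  for k in cut_out(c,"mat")[:1]:
    X,_=pts(c,D,k["mask"]);X=X[X[:,2]<.01];print(c,"mat",k["conf"],rect(X))
T=cv2.imread("pics/g_top.png");S=cv2.imread("pics/g_side.png")
cv2.imwrite("pics/g.png",np.hstack([cv2.resize(S[60:300,180:400],(390,425)),cv2.resize(T[100:320,230:440],(390,425))]))
E
```

```text
t: 35.6
eef_pos: [0.5313, -0.1022, 0.3548]
tool_rot: [0.052, 0.705, 0.052, -0.705]
contact_force: [-0.2, 0.7, -2.0]
gripper_width: 0.144
t: 36.6
eef_pos: [0.5513, 0.1226, 0.3537]
tool_rot: [0.514, 0.485, 0.516, -0.485]
contact_force: [-0.8, -0.0, -2.7]
gripper_width: 0.143
t 36.6 pos [0.5513 0.1226 0.3537] fingers [-0.  0. -1.] jaw [ 1.    0.06 -0.  ] ang 3.4 q [ 0.25  0.29 -0.71  1.65  0.19  1.27 -0.44] F [-0.8 -0.  -2.7] w 12.2
top corn 0.92 [ 0.527 -0.284  0.063] basket x 0.011 y -0.03 z 0.038
top corn 0.87 [ 0.596 -0.301  0.063] basket x 0.038 y 0.036 z 0.038
top mat 0.65 (array([530.3,  99. ]), array([ 85.8, 314.7]), 54.8)
side corn 0.63 [ 0.526 -0.354  0.055] basket x 0.081 y -0.04 z 0.03
side corn 0.53 [ 0.533 -0.278  0.063] basket x 0.007 y -0.023 z 0.038
side corn 0.41 [ 0.518 -0.228  0.076] basket x -0.045 y -0.032 z 0.051
side mat 0.89 (array([552.1, 130.3]), array([278.1, 189.5]), 3.3)
```

View pics/g.png

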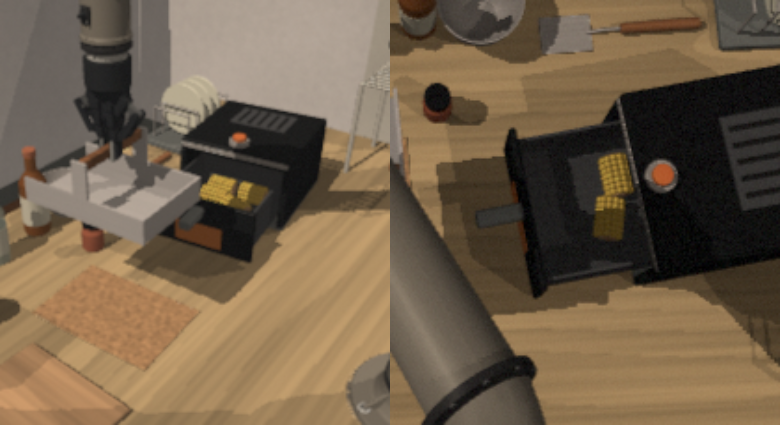

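```bash
python3 -m jog '[{"gripper":1,"dx":0,"dy":0.003,"dz":-0.05,"rx":0,"ry":0,"rz":0},{"gripper":1,"dx":0,"dy":0.003,"dz":-0.09,"rx":0,"ry":0,"rz":0},{"gripper":1,"dx":0,"dy":0.003,"dz":-0.13,"rx":0,"ry":0,"rz":0},{"gripper":1,"dx":0,"dy":0.003,"dz":-0.17,"rx":0,"ry":0,"rz":0},{"gripper":1,"dx":0,"dy":0.003,"dz":-0.2,"rx":0,"ry":0,"rz":0},{"gripper":1,"dx":0,"dy":0.003,"dz":-0.22,"rx":0,"ry":0,"rz":0},{"gripper":1,"dx":0,"dy":0.003,"dz":-0.235,"rx":0,"ry":0,"rz":0},{"gripper":1,"dx":0,"dy":0.003,"dz":-0.245,"rx":0,"ry":0,"rz":0},{"gripper":1,"dx":0,"dy":0.003,"dz":-0.25,"rx":0,"ry":0,"rz":0},{"gripper":1,"dx":0,"dy":0.003,"dz":-0.25,"rx":0,"ry":0,"rz":0}]'
python3 -m jog '[{"gripper":0.6,"dx":0,"dy":0,"dz":0,"rx":0,"ry":0,"rz":0},{"gripper":0.4,"dx":0,"dy":0,"dz":0,"rx":0,"ry":0,"rz":0},{"gripper":0.3,"dx":0,"dy":0,"dz":0,"rx":0,"ry":0,"rz":0},{"gripper":0.3,"dx":0,"dy":0,"dz":0,"rx":0,"ry":0,"rz":0},{"gripper":0.3,"dx":0,"dy":0,"dz":0.02,"rx":0,"ry":0,"rz":0},{"gripper":0.3,"dx":0,"dy":0,"dz":0.05,"rx":0,"ry":0,"rz":0},{"gripper":0.3,"dx":0,"dy":0,"dz":0.1,"rx":0,"ry":0,"rz":0},{"gripper":0.3,"dx":0,"dy":0,"dz":0.15,"rx":0,"ry":0,"rz":0}]'
python3 -c "from h import *;st()"
```

```text
t: 37.9
eef_pos: [0.5515, 0.127, 0.1043]
tool_rot: [0.514, 0.486, 0.514, -0.486]
contact_force: [-0.9, 1.0, -1.8]
gripper_width: 0.14
t: 38.7
eef_pos: [0.5506, 0.1268, 0.2557]
tool_rot: [0.513, 0.485, 0.514, -0.486]
contact_force: [1.1, -0.3, 1.3]
gripper_width: 0.697
t 38.7 pos [0.5506 0.1268 0.2557] fingers [-0. -0. -1.] jaw [ 1.    0.06 -0.  ] ang 3.2 q [ 0.22  0.37 -0.7   1.78  0.27  1.09 -0.52] F [ 1.1 -0.3  1.3] w 59.2
```

```bash
python3 -m jog '[{"gripper":0,"dx":-0.02,"dy":-0.216,"dz":0,"rx":0,"ry":0,"rz":4.5},{"gripper":0,"dx":-0.02,"dy":-0.216,"dz":0,"rx":0,"ry":0,"rz":4.5},{"gripper":0,"dx":-0.02,"dy":-0.216,"dz":0,"rx":0,"ry":0,"rz":4.5},{"gripper":0,"dx":-0.02,"dy":-0.216,"dz":0,"rx":0,"ry":0,"rz":4.5},{"gripper":0,"dx":-0.02,"dy":-0.216,"dz":0,"rx":0,"ry":0,"rz":4.5},{"gripper":0,"dx":-0.02,"dy":-0.216,"dz":0,"rx":0,"ry":0,"rz":4.5},{"gripper":0,"dx":-0.02,"dy":-0.216,"dz":-0.05,"rx":0,"ry":0,"rz":4.5},{"gripper":0,"dx":-0.02,"dy":-0.216,"dz":-0.1,"rx":0,"ry":0,"rz":4.5},{"gripper":0,"dx":-0.02,"dy":-0.216,"dz":-0.13,"rx":0,"ry":0,"rz":4.5},{"gripper":0,"dx":-0.02,"dy":-0.216,"dz":-0.141,"rx":0,"ry":0,"rz":4.5}]' 60
python3 -m jog '[{"gripper":0,"dx":0,"dy":0,"dz":0,"rx":0,"ry":0,"rz":0},{"gripper":1,"dx":0,"dy":0,"dz":0,"rx":0,"ry":0,"rz":0},{"gripper":1,"dx":0,"dy":0,"dz":0,"rx":0,"ry":0,"rz":0},{"gripper":1,"dx":0,"dy":0,"dz":0,"rx":0,"ry":0,"rz":0},{"gripper":1,"dx":0,"dy":0,"dz":0,"rx":0,"ry":0,"rz":0},{"gripper":1,"dx":0,"dy":0,"dz":0,"rx":0,"ry":0,"rz":0}]' 60
python3 -c "from h import *;st()"
```

```text
t: 39.7
eef_pos: [0.5294, -0.0872, 0.1105]
tool_rot: [0.531, 0.464, 0.535, -0.465]
contact_force: [0.3, -0.8, 0.2]
gripper_width: 0.996
t: 40.3
eef_pos: [0.5317, -0.0893, 0.1144]
tool_rot: [0.533, 0.465, 0.532, -0.465]
contact_force: [-2.6, 0.2, 8.0]
gripper_width: 0.294
t 40.3 pos [ 0.5317 -0.0893  0.1144] fingers [ 0. -0. -1.] jaw [0.99 0.13 0.  ] ang 7.7 q [ 0.51  0.49 -0.58  1.97  0.38  0.79 -0.15] F [-2.6  0.2  8. ] w 25.0
```

```bash
python3 -m jog '[{"gripper":1,"dx":0.002,"dy":-0.012,"dz":0,"rx":0,"ry":0,"rz":0},{"gripper":1,"dx":0.004,"dy":-0.03,"dz":0,"rx":0,"ry":0,"rz":0},{"gripper":1,"dx":0.007,"dy":-0.048,"dz":0,"rx":0,"ry":0,"rz":0},{"gripper":1,"dx":0.009,"dy":-0.066,"dz":0,"rx":0,"ry":0,"rz":0},{"gripper":1,"dx":0.012,"dy":-0.084,"dz":0,"rx":0,"ry":0,"rz":0},{"gripper":1,"dx":0.014,"dy":-0.102,"dz":0,"rx":0,"ry":0,"rz":0},{"gripper":1,"dx":0.017,"dy":-0.12,"dz":0,"rx":0,"ry":0,"rz":0},{"gripper":1,"dx":0.019,"dy":-0.136,"dz":0,"rx":0,"ry":0,"rz":0},{"gripper":1,"dx":0.02,"dy":-0.147,"dz":0,"rx":0,"ry":0,"rz":0},{"gripper":1,"dx":0.021,"dy":-0.152,"dz":0,"rx":0,"ry":0,"rz":0}]'
python3 -m jog '[{"gripper":1,"dx":0.001,"dy":-0.004,"dz":0,"rx":0,"ry":0,"rz":0},{"gripper":1,"dx":0.001,"dy":-0.008,"dz":0,"rx":0,"ry":0,"rz":0},{"gripper":1,"dx":0.002,"dy":-0.012,"dz":0,"rx":0,"ry":0,"rz":0},{"gripper":1,"dx":0.002,"dy":-0.012,"dz":0,"rx":0,"ry":0,"rz":0},{"gripper":1,"dx":0.002,"dy":-0.012,"dz":0,"rx":0,"ry":0,"rz":0}]'
python3 -c "from h import *;st()"
```

```text
t: 41.3
eef_pos: [0.5529, -0.2419, 0.1145]
tool_rot: [0.533, 0.466, 0.532, -0.465]
contact_force: [-2.3, 1.9, 7.7]
gripper_width: 0.294
t: 41.8
eef_pos: [0.5537, -0.2472, 0.1144]
tool_rot: [0.531, 0.465, 0.535, -0.464]
contact_force: [-8.9, 14.2, 14.1]
gripper_width: 0.294
t 41.8 pos [ 0.5537 -0.2472  0.1144] fingers [-0.    0.01 -1.  ] jaw [ 0.99  0.14 -0.  ] ang 7.9 q [ 0.72  0.58 -0.54  1.8   0.38  0.86  0.14] F [-8.9 14.2 14.1] w 25.0
```

```bash
python3 -m jog '[{"gripper":1,"dx":-0.001,"dy":0.006,"dz":0,"rx":0,"ry":0,"rz":0},{"gripper":0,"dx":-0.001,"dy":0.009,"dz":0,"rx":0,"ry":0,"rz":0},{"gripper":0,"dx":-0.001,"dy":0.009,"dz":0,"rx":0,"ry":0,"rz":0},{"gripper":0,"dx":-0.001,"dy":0.009,"dz":0,"rx":0,"ry":0,"rz":0},{"gripper":0,"dx":-0.001,"dy":0.009,"dz":0.03,"rx":0,"ry":0,"rz":0},{"gripper":0,"dx":-0.001,"dy":0.009,"dz":0.08,"rx":0,"ry":0,"rz":0},{"gripper":1,"dx":-0.001,"dy":0.009,"dz":0.13,"rx":0,"ry":0,"rz":0},{"gripper":1,"dx":-0.001,"dy":0.009,"dz":0.18,"rx":0,"ry":0,"rz":0},{"gripper":1,"dx":-0.001,"dy":0.009,"dz":0.18,"rx":0,"ry":0,"rz":0}]' 40
python3 - <<'E'
from h import *
st()
def sel(P,lo,hi): return P[np.all((P>lo)&(P<hi),1)]
for c in("top","side"):
  D=read_camera(c);cv2.imwrite(f"pics/i_{c}.png",D["pixels"]);P,_=cloud(D)
  h=sel(P,[.52,-.3,.112],[.58,-.1,.128]);print(c,"handle tip y",np.percentile(h[:,1],97) if len(h) else None)
  k=cut_out(c,"start_button")
  if k: X,_=pts(c,D,k[0]["mask"]);print(c,"btn",k[0]["conf"],np.median(X,0))
  b=sel(P,[.45,0,.095],[.65,.25,.13]);print(c,"bar",rect(b),np.median(b[:,2]))
T=cv2.imread("pics/i_top.png");S=cv2.imread("pics/i_side.png")
cv2.imwrite("pics/i.png",np.hstack([cv2.resize(S[60:300,180:400],(390,425)),cv2.resize(T[100:320,180:440],(390,330))[:330] if 0 else cv2.resize(T[100:320,180:440],(390,425))]))
E
```

```text
t: 42.7
eef_pos: [0.557, -0.2448, 0.3012]
tool_rot: [0.537, 0.467, 0.528, -0.464]
contact_force: [0.3, -1.0, -0.8]
gripper_width: 0.516
t 42.7 pos [ 0.557  -0.2448  0.3012] fingers [ 0.01 -0.   -1.  ] jaw [0.99 0.13 0.01] ang 7.7 q [ 0.78  0.38 -0.62  1.64  0.24  1.18  0.24] F [ 0.3 -1.  -0.8] w 43.8
top handle tip y -0.22289812737940312
top btn 0.67 [0.54356212 0.12833947 0.00796614]
top bar (array([550.3, 125.8]), array([ 31.6, 170. ]), 3.3) 0.10996798240294248
side handle tip y -0.22188051987675386
side btn 0.16 [ 0.53471733 -0.32754318  0.13180222]
side bar (array([551. , 128.2]), array([ 31.4, 171.1]), 3.2) 0.10667349257820574
```

View pics/i.png

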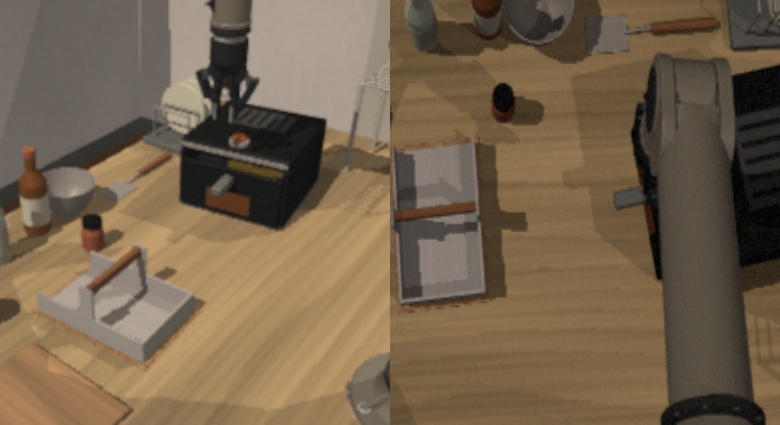

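```bash
python3 -m jog '[{"gripper":1,"dx":0.01,"dy":-0.094,"dz":0,"rx":0,"ry":0,"rz":0},{"gripper":1,"dx":0.01,"dy":-0.094,"dz":0,"rx":0,"ry":0,"rz":0},{"gripper":1,"dx":0.01,"dy":-0.094,"dz":0,"rx":0,"ry":0,"rz":0},{"gripper":1,"dx":0.01,"dy":-0.094,"dz":-0.03,"rx":0,"ry":0,"rz":0},{"gripper":1,"dx":0.01,"dy":-0.094,"dz":-0.06,"rx":0,"ry":0,"rz":0},{"gripper":1,"dx":0.01,"dy":-0.094,"dz":-0.06,"rx":0,"ry":0,"rz":0},{"gripper":1,"dx":0.01,"dy":-0.094,"dz":-0.06,"rx":0,"ry":0,"rz":0}]'
python3 -c "from h import *;st()"
python3 -m jog '[{"gripper":1,"dx":0,"dy":0,"dz":-0.006,"rx":0,"ry":0,"rz":0},{"gripper":1,"dx":0,"dy":0,"dz":-0.01,"rx":0,"ry":0,"rz":0},{"gripper":1,"dx":0,"dy":0,"dz":-0.014,"rx":0,"ry":0,"rz":0},{"gripper":1,"dx":0,"dy":0,"dz":-0.014,"rx":0,"ry":0,"rz":0}]'
python3 -m jog '[{"gripper":1,"dx":0,"dy":0,"dz":-0.003,"rx":0,"ry":0,"rz":0},{"gripper":1,"dx":0,"dy":0,"dz":-0.003,"rx":0,"ry":0,"rz":0}]'
python3 -c "from h import *;st()"
```

```text
t: 43.6
eef_pos: [0.5627, -0.3377, 0.2321]
tool_rot: [0.531, 0.465, 0.534, -0.465]
contact_force: [0.3, -0.5, 0.7]
gripper_width: 0.003
t 43.6 pos [ 0.5627 -0.3377  0.2321] fingers [-0.  0. -1.] jaw [ 0.99  0.13 -0.  ] ang 7.7 q [ 0.84  0.52 -0.56  1.59  0.3   1.12  0.34] F [ 0.3 -0.5  0.7] w 0.2
t: 44.0
eef_pos: [0.5637, -0.3381, 0.2196]
tool_rot: [0.533, 0.465, 0.532, -0.465]
contact_force: [0.0, 0.1, 1.6]
gripper_width: -0.001
t: 44.2
eef_pos: [0.5637, -0.3382, 0.2167]
tool_rot: [0.533, 0.465, 0.532, -0.465]
contact_force: [-0.1, 0.9, 3.7]
gripper_width: 0.0
t 44.2 pos [ 0.5637 -0.3382  0.2167] fingers [ 0. -0. -1.] jaw [0.99 0.13 0.  ] ang 7.7 q [ 0.84  0.54 -0.56  1.6   0.31  1.09  0.33] F [-0.1  0.9  3.7] w 0.0
```

Contact with the spring; continue until the force rises past the spring.

```bash
for i in 1; do python3 -m jog '[{"gripper":1,"dx":0,"dy":0,"dz":-0.003,"rx":0,"ry":0,"rz":0},{"gripper":1,"dx":0,"dy":0,"dz":-0.003,"rx":0,"ry":0,"rz":0}]'; done
python3 -m jog '[{"gripper":1,"dx":0,"dy":0,"dz":-0.002,"rx":0,"ry":0,"rz":0},{"gripper":1,"dx":0,"dy":0,"dz":-0.002,"rx":0,"ry":0,"rz":0}]'
python3 -m jog '[{"gripper":1,"dx":0,"dy":0,"dz":-0.002,"rx":0,"ry":0,"rz":0},{"gripper":1,"dx":0,"dy":0,"dz":-0.002,"rx":0,"ry":0,"rz":0}]'
```

```text
t: 44.4
eef_pos: [0.5637, -0.3382, 0.2151]
tool_rot: [0.533, 0.465, 0.532, -0.465]
contact_force: [-3.5, 1.3, 12.3]
gripper_width: 0.001
t: 44.6
eef_pos: [0.5638, -0.3382, 0.2148]
tool_rot: [0.533, 0.465, 0.532, -0.466]
contact_force: [-6.6, 2.7, 22.0]
gripper_width: 0.004
t: 44.8
eef_pos: [0.5639, -0.3382, 0.2146]
tool_rot: [0.533, 0.465, 0.531, -0.466]
contact_force: [-11.7, 5.2, 32.3]
gripper_width: 0.0
```

```bash
python3 -m jog '[{"gripper":1,"dx":0,"dy":0,"dz":0.01,"rx":0,"ry":0,"rz":0},{"gripper":1,"dx":0,"dy":0,"dz":0.05,"rx":0,"ry":0,"rz":0},{"gripper":1,"dx":0,"dy":0,"dz":0.1,"rx":0,"ry":0,"rz":0},{"gripper":1,"dx":-0.15,"dy":0,"dz":0.15,"rx":0,"ry":0,"rz":0},{"gripper":1,"dx":-0.1,"dy":-0.12,"dz":0.15,"rx":0,"ry":0,"rz":0},{"gripper":1,"dx":-0.1,"dy":-0.12,"dz":0.15,"rx":0,"ry":0,"rz":0},{"gripper":1,"dx":-0.1,"dy":-0.12,"dz":0.15,"rx":0,"ry":0,"rz":0},{"gripper":1,"dx":-0.1,"dy":-0.12,"dz":0.15,"rx":0,"ry":0,"rz":0}]'
python3 - <<'E'
from h import *
st()
def sel(P,lo,hi): return P[np.all((P>lo)&(P<hi),1)]
for c in("top","side"):
  D=read_camera(c);cv2.imwrite(f"pics/j_{c}.png",D["pixels"]);P,_=cloud(D)
  h=sel(P,[.52,-.3,.112],[.58,-.1,.128]);print(c,"handle tip y",np.percentile(h[:,1],97))
  b=sel(P,[.45,0,.095],[.65,.25,.13]);print(c,"bar",rect(b),np.median(b[:,2]))
  bt=sel(P,[.55,-.35,.19],[.58,-.325,.215]);print(c,"btn z",np.median(bt[:,2]))
  for l in("corn1","cup","spice_jar"):
    for k in cut_out(c,l)[:4]:
      if k["conf"]>.3: X,_=pts(c,D,k["mask"]);print(c,l,round(k["conf"],2),np.median(X,0).round(3))
T=cv2.imread("pics/j_top.png");S=cv2.imread("pics/j_side.png")
cv2.imwrite("pics/j.png",np.hstack([cv2.resize(S[60:300,180:400],(390,425)),cv2.resize(T[100:320,180:440],(390,330)).repeat(1,0) if 0 else cv2.resize(T[100:320,180:440],(390,425))]))
E
```

```text
t: 45.6
eef_pos: [0.459, -0.4648, 0.3595]
tool_rot: [0.53, 0.467, 0.53, -0.469]
contact_force: [0.0, 0.1, -0.4]
gripper_width: 0.006
t 45.6 pos [ 0.459  -0.4648  0.3595] fingers [-0. -0. -1.] jaw [ 0.99  0.12 -0.  ] ang 7.1 q [ 1.07  0.42 -0.54  1.44  0.22  1.34  0.65] F [ 0.   0.1 -0.4] w 0.5
top handle tip y -0.22497436763623443
top bar (array([550.3, 126. ]), array([ 29.9, 170.1]), 3.4) 0.10985678452064962
top btn z 0.20046277972984894
top cup 0.82 [0.749 0.33  0.044]
top spice_jar 0.61 [ 0.726 -0.015  0.072]
side handle tip y -0.21898516675682134
side bar (array([550.2, 126.3]), array([ 32.2, 176.1]), 3.7) 0.10667186069840512
side btn z 0.19842094962825207
side corn1 0.37 [0.728 0.331 0.052]
side cup 0.69 [0.727 0.33  0.054]
side spice_jar 0.78 [ 0.724 -0.001  0.044]
side spice_jar 0.68 [ 0.547 -0.297  0.078]
```

View pics/j.png

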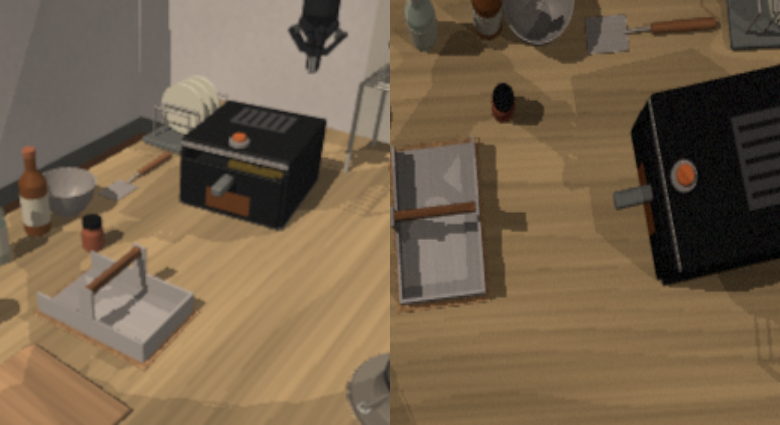

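```bash
python3 -c "from station import hand_in;print(hand_in())"
```

```text
the job is handed in; nothing more can be done
None
```

The whole job is done and handed in at about 46 s of the 210 s allowed. No verdict is reported, so the result rests on my own checks.

**What I did:**
1. Pulled the drawer out to its stop.
2. Moved all four corn pieces from the board into the tray.
3. Tipped the tray at about 55° over the drawer.
4. Put the empty tray back on its mat.
5. Pushed the drawer shut and pressed the start button.

**What the last checks showed:**
- **Drawer:** it travelled about 159 of 160 mm and then met firm resistance. The handle tip in the images matches fully shut to within about 3 mm.
- **Tray:** empty and upright, with its centre within about 3 mm of my estimate of the mat's centre.
- **Button:** pressed about 6 mm to a hard stop, reaching 32 N at the end, then released.
- **Bystanders:** the cup and spice jar read where they were at the start.
- **Robot:** the arm is clear and touching nothing.

**Less certain:**
- **Corn in the drawer:** the top camera saw two pieces and the side camera two or three. No single view showed all four, because some lay under the fryer's roof. The wrist force dropped to the empty tray's weight, and no corn shows in the tray, on the board or on the counter.
- **Button height after release:** it read about 2 mm lower than before. I put this down to the wider measuring window taking in the collar, and did not check it again.
- **Detector errors:** in the final side view the network gave a weak "corn" report on the cup and a "spice jar" report at the fryer's front. I took both as errors.

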